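Load the sandwich grill, shut it and clip it

ROBOT

A 6-joint arm with a two-finger parallel gripper is mounted at the origin on the work surface. World frame = base frame: x ahead of the robot, y to its left, z up, the work surface at z = 0. Lengths are in m, angles in rad, forces in N, time in s.
With the tool pointing down it reaches from about 0.425 to 0.95 m from the base axis. Payload 3.5 kg.
Tool frame: the origin (TCP) lies on the mounting face of the last link; the fingertips stand 173 mm ahead of it and the grasp point (between the pads) lies 155 mm ahead of it; z points along the fingers, x is the direction in which the jaws open and shut, and the axes are right-handed (so a half turn about z gives the same grasp; the last joint's range is limited). The gripper opens to 85 mm and grips with 20 to 120 N. Pads are 22 mm wide; open, the fingers measure 114 mm over their backs; the gripper's body (76 mm by 85 mm) begins 54 mm behind the grasp point. The pads swing forward as they close: fully open they stand 13 mm farther back than shut.
Start: joints at [-1.458, 0.286, 1.577, -0, 1.279, -0.15], TCP at [0.175, -0.652, 0.405] pointing down, gripper open.
Joint ranges: [-2.77, 2.77], [-0.9, 2.22], [0.21, 2.48], [-1.53, 4.67], [0.24, 2.81], [-2.84, 2.84]. Speed limits (rad/s): [2.79, 2.79, 3.14, 3.14, 3.14, 3.14].

INTERFACE

Orientations are given as a unit quaternion [x, y, z, w].
In Python, from plant import get_state, read_camera, sign_off gives the robot as it stands.
- The arm moves only by the shell command python3 -m jog 'ROWS' [FORCE]. ROWS is JSON, a list of rows, each an object of numbers: "grip": the closure, from 0 (fully open) to 1 (shut); "x", "y", "z": the shift along the tool's x, y, z in mm; "rx", "ry", "rz": the turn, a rotation vector about the tool's x, y, z in degrees. A call has 1 to 8 rows; each row shifts and turns the commanded pose from where the row before left it, along the tool's axes as they then stand; what a row does not reach is not made up. A row lasts 1/12 s, in which the tool goes at most 41.7 mm and 7.16 degrees, less where a joint would pass 70% of its speed; a pose out of reach is approached as far as the arm can. A call with a gripper value outside its range is refused whole. The fingers move at their own pace and stop on an object; FORCE is the grip in N (left out, the last holds). Time passes only in rows, so rows that do not move let the fingers close. It gives the time, the measured TCP pose, the force and the opening at its end, in the units of the state.
- get_state(): the state, without advancing time (a new reading comes with each control period).
- read_camera(name): name is "scene" or "top"; returns a dict with "frame" (420x560x3 uint8, red, green, blue), "intrinsics" (3x3 intrinsics, pixels), "R" (3x3) and "t" (3): a world point X has camera coordinates R X + t. Camera axes: x right, y down, z forward; pixel columns grow to the right and rows downward; lengths in m; the calibration is good to about 2 mm. A picture is of the moment at which its call begins. There is no depth.
- sign_off(): hands the job in, once; it reports no verdict.
The state is a dict: "time": time; "qpos": joint angles; "dq": joint speeds; "joint_efforts": joint torques, N m; "eef_pos": TCP position; "tcp_rot": TCP orientation; "contact_force": force on the tool from outside, world axes, zero at the start; "wrist_torque": the same for the moment, N m; "opening": opening from 0.0 (shut) to 1.0 (fully open).
Only numpy, scipy, OpenCV 4.12 (cv2) and the standard library are available. Lean on these libraries where they do the work, as an engineer would, in place of code of your own. Each camera call takes 0.05 s, during which the arm holds its last target.

TASK

Get the sandwich grill ready to toast: take the filled roll off the wooden board and lay it flat inside the rim of the grill's lower plate without dropping it, gently lower the lid until it is fully shut, and only then swing the steel clip on the front of the handle all the way down so that it hooks the two handles together. Leave the plates, the glasses and the jar where they stand.

Things in the scene. Friction and masses are not known exactly. Their poses are not given: they have to be found in the camera images.
- roll: Filled bread roll, rigid, tan crust, 148 mm long (its own x), 60 mm wide (y), 36 mm high (z); flat underside, sides upright from 0 to 27 mm height, the ends lower than the middle; 105 to 210 g. Origin: centre of its underside. It starts lying on the board.
- board: Dark wooden serving board, fixed, 240 x 140 mm with a short handle to its -x, 16 mm thick. Origin: centre of its underside, on the counter. It stands either left or right of the grill.
- grill: Black deep-fill sandwich grill, fixed, 220 mm deep and 250 mm wide without its handles. Origin on the counter under its middle; x from its front (handles, towards the robot) to its back (hinge), y to its left. Its lid slants open over the plate and covers it from straight above: come in from the front with the gripper tilted 25 to 30 degrees, fingers pointing down and away from the robot.
- grill_plate (a point): Centre of the top face of the grill's lower plate, 65 mm above the counter; axes are the grill's. Flat tray, 196 mm (x) by 226 mm (y), inside a rim 12 mm thick that rises 18 mm above it. Closed, the plates leave 40 mm, so the roll fits only inside the rim. The lid's hinge axis runs along y, 120 mm behind (+x) and 20 mm above this point, 85 mm above the counter.
- grill_lid (a joint): Lid angle (rad): 0 fully shut, 1.1 fully open (stop). Starts between 0.98 and 1.07. Stiff hinge: the lid stays where it is left; a push of 2 to 5 N on its handle moves it. The lid reaches 230 mm forward from the hinge, the upper handle from there to 286 mm; the lid's top is 49 mm above the hinge axis when shut.
- lid_handle (a point): Middle of the top face of the black upper handle on the front of the lid (55 mm long, 110 mm wide, 22 mm thick): 258 mm from the hinge axis along the lid and 25 mm above it when shut. Turns with the lid: x points along the lid to the hinge, z out of the handle's top face. Shut, it stands over the lower handle of the base.
- grill_clip (a joint): Angle of the locking clip relative to the lid (rad): 0 is fully down, its hook under the lower handle; about 1.57 sticks straight out to the front, 2.0 is the upper stop. Starts between 1.45 and 1.85. Stiff pivot: it stays where it is left, a push of about 3 N near its end moves it.
- clip_pivot (a point): Middle of the clip's pivot axis (along y), on the front end of the upper handle: 288 mm from the hinge axis along the lid and 16 mm above it when shut (101 mm above the counter); axes are the lid's.
- clip_face (a point): Middle of the clip's outer face, 40 mm from its pivot axis and 7 mm off it; turns with the clip. The clip is a steel flap 70 mm wide, 6 mm thick, reaching 56 mm from the pivot, with a hook inwards and a red finger tab outwards (11 mm) at its free end. The outer face is its -x side: it looks to the front when the clip is down, up when it sticks out.
- plates: Stack of five white plates, 180 mm across, 62 mm high, loose; origin: centre of its underside. On the other side of the grill from the board. To be left alone.
- tumbler_1: Glass tumbler upside down, 76 mm across below, 122 mm high, loose; origin: centre of its underside. To be left alone.
- tumbler_2: Glass tumbler like tumbler_1. To be left alone.
- jar: White jar with a wooden cap, 80 mm across, 110 mm high, loose; origin: centre of its underside. To be left alone.
Mind the look-alikes: they are no part of the job. Several things have the shape of the roll; the one meant has the colours described above.

How it is judged:
On the way, in this order (a step that is already met when the one before it is completed fails the run):
1. the roll lies flat inside the rim of the lower plate, let go, with the lid still open (z of roll in the frame of grill_plate between -0.006 and 0.006 m and x of roll in the frame of grill_plate between -0.07 and 0.07 m and y of roll in the frame of grill_plate between -0.085 and 0.085 m and angle between roll's own z axis and vertical below 0.1 rad and contact force between the fingers and roll below 0.2 N and value of joint grill_lid above 0.4 rad), for 0.2 s.
2. the lid is fully shut, the clip still up (value of joint grill_lid below 0.03 rad and value of joint grill_clip above 0.5 rad), for 0.2 s.
3. the clip is swung all the way down (value of joint grill_clip below 0.1 rad and value of joint grill_lid below 0.03 rad), for 0.2 s.
At the end, for the whole second after the job is handed in: The roll lies at rest flat on the lower plate inside its rim (underside within 6 mm of the plate, tilted less than 0.1 rad), the lid is fully shut (less than 0.03 rad) and the clip is fully down (less than 0.1 rad) (all of step 3 and z of roll in the frame of grill_plate between -0.006 and 0.006 m and x of roll in the frame of grill_plate between -0.07 and 0.07 m and y of roll in the frame of grill_plate between -0.085 and 0.085 m and angle between roll's own z axis and vertical below 0.1 rad and linear speed of roll below 0.02 m/s); the robot touches nothing.
It fails at once if the roll is dropped (moves faster than 0.8 m/s out of the fingers) (linear speed of roll above 0.8 m/s and contact force between the fingers and roll below 0.1 N).
It fails at once if the lid is slammed (closes faster than 2 rad/s) (velocity of joint grill_lid below -2 rad/s).
It fails at once if the plates, a glass or the jar is shifted by more than 30 mm or tipped (distance of any of plates, tumbler_1, tumbler_2, jar from where it was at the start of the episode above 0.03 m or angle between any of plates, tumbler_1, tumbler_2, jar's own z axis and vertical above 0.3 rad).
It also fails if it takes over 72 s, if anything falls off the work surface, if the arm or the gripper's body presses on something with over 40 N, if the wrist force passes 120 N, or if a joint passes its speed limit or range.

## Working session

There is one attempt and no reset: what is moved stays moved. The work goes in short steps, Python scripts to look and compute and a shell command to move; the robot and the scene stay as the last step left them, time stands still between calls to the robot, and variables do not carry over. Pictures are saved under pics/ and viewed, and the job is handed in when it is done.

```bash
ls && mkdir -p pics && python3 - <<'E'
from plant import get_state, read_camera
import cv2,json
s=get_state();print(s)
for n in("scene","top"):
    c=read_camera(n);cv2.imwrite(f"pics/{n}0.png",c["frame"][:,:,::-1]);print(n,c["intrinsics"],c["R"],c["t"])
E
```

```text
pics
{'time': 0.0, 'qpos': array([-1.45801191e+00,  2.87194471e-01,  1.57816846e+00, -2.27794156e-05,
        1.27856454e+00, -1.49976669e-01]), 'dq': array([-6.03505254e-04, -1.16871409e-05, -1.16003798e-03,  3.51955156e-04,
       -7.32809847e-04, -4.85800684e-04]), 'joint_efforts': array([-1.20991659e-03, -4.05977476e+01, -2.92629129e+01, -2.32163411e-04,
        5.80382664e-03,  8.83711749e-06]), 'eef_pos': array([ 0.17534411, -0.65157433,  0.4033321 ]), 'tcp_rot': array([ 0.79364743, -0.60837685, -0.00081784, -0.00083313]), 'contact_force': array([ 0.12164537,  0.34445104, -0.64203368]), 'wrist_torque': array([ 0.01137781, -0.00049253,  0.02921712]), 'opening': 0.9996654659519453}
scene [[499.50406446   0.         278.92047878]
 [  0.         499.50406446 206.1162977 ]
 [  0.           0.           1.        ]] [[-0.28050968  0.95969053  0.0175617 ]
 [ 0.75125559  0.23090041 -0.61830417]
 [-0.59743566 -0.16024698 -0.78574267]] [ 0.12607103 -0.31623801  1.74082514]
top [[437.80086436   0.         271.66497367]
 [  0.         437.80086436 210.58229867]
 [  0.           0.           1.        ]] [[ 1.09573031e-03 -9.99995889e-01 -2.64975280e-03]
 [-9.79850146e-01 -5.44409844e-04 -1.99733311e-01]
 [ 1.99731047e-01  2.81521451e-03 -9.79846714e-01]] [-0.00325787  0.50257981  1.50429602]
```

View pics/scene0.png

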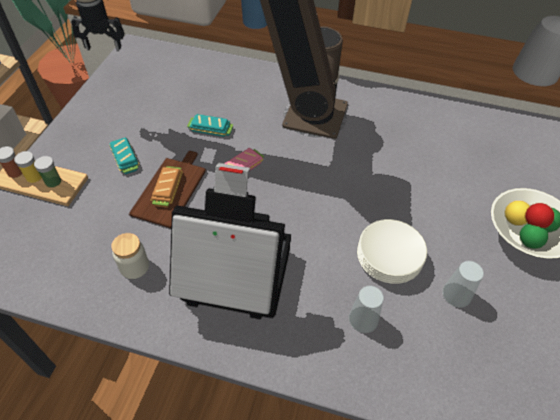

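View pics/top0.png

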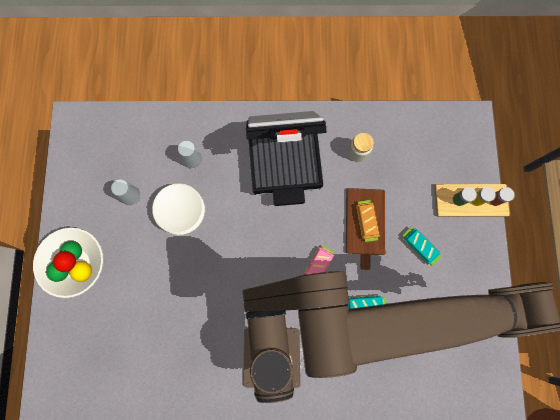

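The scene camera looks from behind the grill towards the robot. In the top view the grill is at about (286,160), the board with the tan roll at (368,221), and the plates and glasses are on the left. The jar is at (362,147), and there are teal and pink look-alikes. I'll zoom in to measure.

```bash
cat > h.py <<'E'
import numpy as np, cv2
from plant import get_state, read_camera
def ray(c,u,v):
    K,R,t=map(np.asarray,(c["intrinsics"],c["R"],c["t"]))
    d=R.T@np.linalg.solve(K,[u,v,1.]); return -R.T@t, d
def onz(c,u,v,z):
    o,d=ray(c,u,v); return o+d*(z-o[2])/d[2]
def proj(c,X):
    p=np.asarray(c["R"])@np.asarray(X,float)+c["t"]; p=np.asarray(c["intrinsics"])@p; return p[:2]/p[2]
def crop(c,u0,v0,w,h,s,fn):
    f=c["frame"][v0:v0+h,u0:u0+w,::-1]; cv2.imwrite(fn,cv2.resize(f,None,fx=s,fy=s,interpolation=cv2.INTER_CUBIC))
E
python3 - <<'E'
from h import *
t=read_camera("top");s=read_camera("scene")
crop(t,230,100,195,145,4,"pics/t1.png");crop(s,100,130,200,150,4,"pics/s1.png")
E
```

```text
(no output)
```

View pics/t1.png

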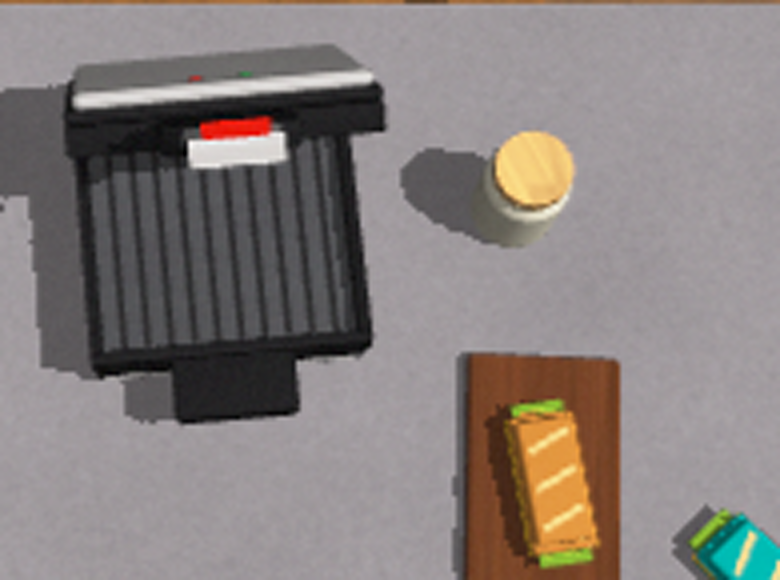

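View pics/s1.png

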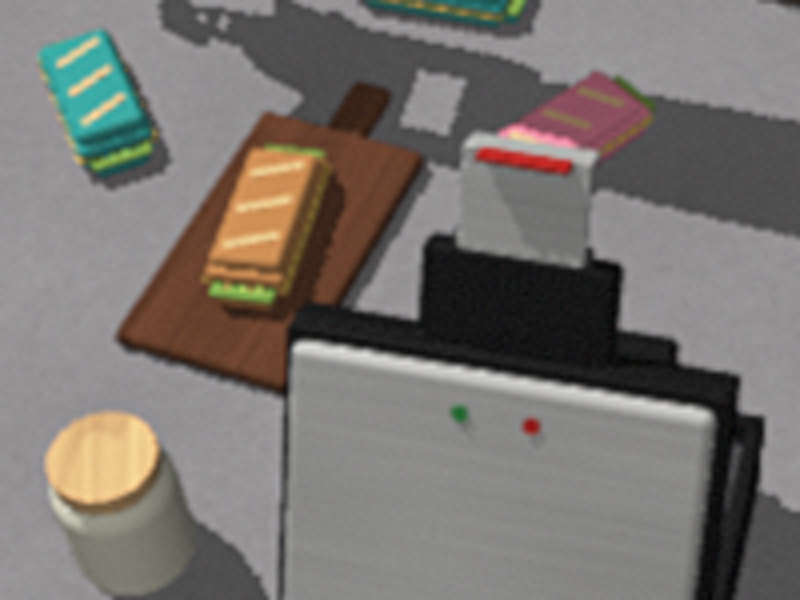

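```bash
python3 - <<'E'
from h import *
t=read_camera("top");s=read_camera("scene")
f=t["frame"][110:215,240:335,::-1]
g=np.clip(f.astype(float)*3.0,0,255).astype(np.uint8)
cv2.imwrite("pics/t2.png",cv2.resize(g,None,fx=5.5,fy=5.5,interpolation=cv2.INTER_CUBIC))
# roll
for n,c,(x0,y0,x1,y1) in(("top",t,(345,185,385,255)),("scene",s,(145,160,190,215))):
    hsv=cv2.cvtColor(c["frame"],cv2.COLOR_RGB2HSV)
    m=np.zeros(hsv.shape[:2],np.uint8);r=slice(y0,y1),slice(x0,x1)
    m[r]=cv2.inRange(hsv,(8,110,120),(25,255,255))[r]
    ct=max(cv2.findContours(m,0,2)[0],key=cv2.contourArea);rc=cv2.minAreaRect(ct);print(n,rc)
    P=np.array([onz(c,*p,.050) for p in cv2.boxPoints(rc)]);print(P.round(4),P.mean(0))
    e=[P[1]-P[0],P[2]-P[1]]
    for v in e: print(np.linalg.norm(v),np.degrees(np.arctan2(v[1],v[0])))
    g=np.zeros_like(m);g[r]=cv2.inRange(hsv,(30,110,100),(55,255,255))[r]
    for k in cv2.findContours(g,0,2)[0]:
        if cv2.contourArea(k)>8: print("green",cv2.minAreaRect(k),onz(c,*cv2.minAreaRect(k)[0],.03))
print("cam",ray(t,0,0)[0],ray(s,0,0)[0], get_state()["time"])
E
```

```text
top ((369.0, 214.0), (48.0, 24.0), 90.0)
[[ 0.5782 -0.3088  0.05  ]
 [ 0.5783 -0.3948  0.05  ]
 [ 0.4048 -0.3863  0.05  ]
 [ 0.4048 -0.3022  0.05  ]] [ 0.49151594 -0.34801188  0.05      ]
0.08600396745529294 -89.97567215586373
0.1736361618258608 177.20901710333732
green ((371.01995849609375, 239.13999938964844), (3.111269950866699, 12.445079803466797), 81.8698959350586) [ 0.40351274 -0.35567502  0.03      ]
green ((363.9794921875, 201.27459716796875), (2.535000801086426, 12.222325325012207), 84.80557250976562) [ 0.54131333 -0.33634044  0.03      ]
scene ((165.15072631835938, 184.5571746826172), (19.312532424926758, 39.624549865722656), 20.772254943847656)
[[ 0.5481 -0.3598  0.05  ]
 [ 0.4031 -0.382   0.05  ]
 [ 0.4129 -0.3186  0.05  ]
 [ 0.5559 -0.3003  0.05  ]] [ 0.47996953 -0.34019097  0.05      ]
0.14668324919624962 -171.30014464079233
0.06423454471751157 81.19065953380849
green ((159.99392700195312, 202.5548858642578), (16.012571334838867, 3.9755353927612305), 6.340191841125488) [ 0.53501335 -0.33561198  0.03      ]
cam [ 0.19200185 -0.00721916  1.57435281] [1.31297073 0.23099228 1.1700953 ] 0.3
```

View pics/t2.png

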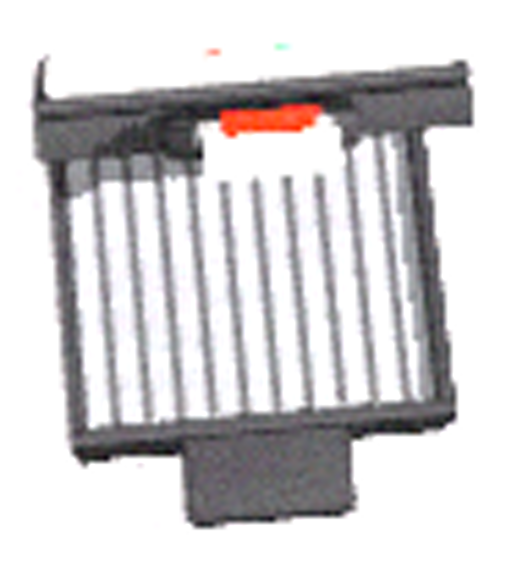

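```bash
python3 - <<'E'
from h import *
t=read_camera("top");s=read_camera("scene")
U=lambda x,y:(240+(x+.5)/5.5-.5,110+(y+.5)/5.5-.5)
def pr(n,P): print(n,np.round(P,4))
A=onz(t,*U(85,432),.083);B=onz(t,*U(432,402),.083);pr("inner",[A,B]);print(np.linalg.norm(A-B),np.arctan2(-(A-B)[0],(A-B)[1]))
for z in(.083,.06,.03,.0):
    a=onz(t,*U(82,460),z);b=onz(t,*U(454,425),z);print(z,a.round(4),b.round(4),np.linalg.norm(a-b),np.arctan2(-(a-b)[0],(a-b)[1]))
for z in(.09,.075):
    a=onz(t,*U(190,522),z);b=onz(t,*U(354,508),z);print("handle",z,a.round(4),b.round(4),np.linalg.norm(a-b),np.arctan2(-(a-b)[0],(a-b)[1]))
T=lambda x,y:(230+(x+.5)/4-.5,100+(y+.5)/4-.5)
S=lambda x,y:(100+(x+.5)/4-.5,130+(y+.5)/4-.5)
print("roll top",[onz(t,*T(x,y),.052).round(4) for x,y in((517,416),(575,410),(597,542),(540,555))])
print("roll scene",[onz(s,*S(x,y),.052).round(4) for x,y in((260,150),(318,158),(280,272),(215,262))])
print("board",[onz(t,*T(x,y),.016).round(4) for x,y in((470,354),(618,360))],[onz(s,*S(x,y),.016).round(4) for x,y in((122,337),(265,115),(422,160))])
E
```

```text
inner [[ 0.5765  0.0555  0.083 ]
 [ 0.5964 -0.1665  0.083 ]]
0.22290154173597035 0.08939821237389534
0.083 [0.558  0.0573 0.083 ] [ 0.5812 -0.1802  0.083 ] 0.23863348284777713 0.09701583856006227
0.06 [0.5637 0.0583 0.06  ] [ 0.5872 -0.1829  0.06  ] 0.242313745535564 0.09701583856006221
0.03 [0.5711 0.0596 0.03  ] [ 0.595  -0.1864  0.03  ] 0.24711408817180786 0.097015838560062
0.0 [0.5784 0.0609 0.    ] [ 0.6028 -0.1898  0.    ] 0.2519144308080517 0.09701583856006267
handle 0.09 [ 0.5161 -0.0115  0.09  ] [ 0.5252 -0.1151  0.09  ] 0.10397085494012075 0.0876614564455056
handle 0.075 [ 0.5194 -0.0115  0.075 ] [ 0.5286 -0.1162  0.075 ] 0.10502152349567027 0.08766145644550381
roll top [array([ 0.5278, -0.3131,  0.052 ]), array([ 0.5333, -0.365 ,  0.052 ]), array([ 0.4147, -0.3789,  0.052 ]), array([ 0.4032, -0.3285,  0.052 ])]
roll scene [array([ 0.4205, -0.3689,  0.052 ]), array([ 0.4151, -0.3241,  0.052 ]), array([ 0.5253, -0.306 ,  0.052 ]), array([ 0.5305, -0.3543,  0.052 ])]
board [array([ 0.5939, -0.2795,  0.016 ]), array([ 0.5883, -0.4149,  0.016 ])] [array([ 0.589, -0.407,  0.016]), array([ 0.3561, -0.4001,  0.016 ]), array([ 0.3643, -0.2642,  0.016 ])]
```

The roll is at about (0.471,-0.343) with a yaw of about 7.7°. The plate centre is near (0.684,-0.047) with a yaw of about 5.3°. I'll overlay a few projected points as a check and work out the pick move.

```bash
cat >> h.py <<'E'
from scipy.spatial.transform import Rotation as Ro
GY=0.092; GC=np.array([.684,-.047,0])
def G(x,y,z):  # grill local (mm) -> world, z above counter
    c,s=np.cos(GY),np.sin(GY); return GC+np.array([c*x-s*y,s*x+c*y,z])/1000
def L(s,h,y,ph): # lid coords
    return G(120-s*np.cos(ph)+h*np.sin(ph),y,85+s*np.sin(ph)+h*np.cos(ph))
def toolR(yaw,tilt): # fingers down and forward, jaws along y
    c,s=np.cos(yaw),np.sin(yaw); st,ct=np.sin(tilt),np.cos(tilt)
    z=np.array([st*c,st*s,-ct]); x=np.array([s,-c,0]); return Ro.from_matrix(np.stack([x,np.cross(z,x),z],1))
def delta(Rt,pt,off=155):
    "turn then shift (tool axes after the turn) to bring the point `off` mm ahead of TCP to pt"
    st=get_state(); R0=Ro.from_quat(st["tcp_rot"]); p0=st["eef_pos"]
    rv=np.degrees((R0.inv()*Rt).as_rotvec()); tcp=np.asarray(pt)-Rt.apply([0,0,off/1000])
    return rv, Rt.inv().apply(tcp-p0)*1000, tcp
E
python3 - <<'E'
from h import *
t=read_camera("top");s=read_camera("scene")
for n,c,(u0,v0,w,h),k in(("t",t,(235,100,110,115),5),("s",s,(150,150,160,180),3.3)):
    f=cv2.resize(np.clip(c["frame"][v0:v0+h,u0:u0+w,::-1]*1.8,0,255).astype(np.uint8),None,fx=k,fy=k)
    def d(X,col):
        p=(proj(c,X)-[u0,v0]+.5)*k-.5; cv2.circle(f,tuple(int(a) for a in p),2,col,-1)
    for x in(-98,98):
        for y in(-113,113): d(G(x,y,83),(0,255,0)); d(G(x,y,65),(255,255,0))
    for x in(-110,110):
        for y in(-125,125): d(G(x,y,83),(255,0,255)); d(G(x,y,0),(255,0,255))
    for ph,col in((.98,(0,0,255)),(1.07,(255,0,0))):
        for y in(-125,125): d(L(230,49,y,ph),col); 
        for y in(-55,55): d(L(286,25,y,ph),col)
        d(L(288,16,35,ph),col);d(L(344,16,35,ph),col);d(L(344,16,-35,ph),col)
    cv2.imwrite(f"pics/ov_{n}.png",f)
R=toolR(np.radians(7.7),np.radians(27))
print(delta(R,[.471,-.343,.20]),delta(R,[.471,-.343,.037]))
E
```

```text
(array([26.96303414,  1.73509782,  7.21800889]), array([-266.41170075, -204.96003434,  179.1808054 ]), array([ 0.40126597, -0.35242841,  0.33810601])) (array([26.96303414,  1.73509782,  7.21800889]), array([-266.41170075, -130.95958288,  324.41486884]), array([ 0.40126597, -0.35242841,  0.17510601]))
```

View pics/ov_t.png

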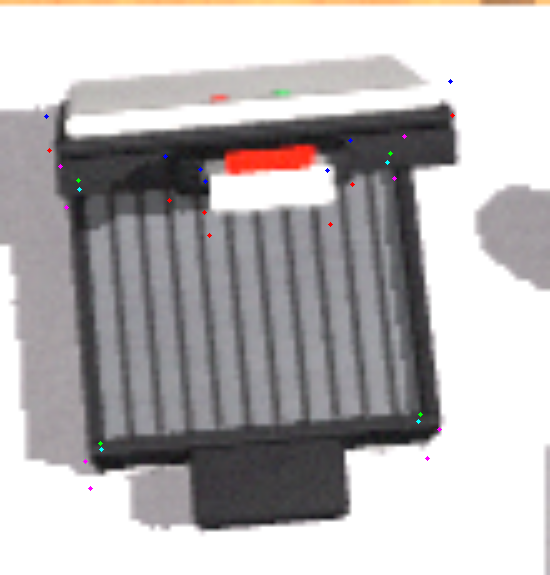

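View pics/ov_s.png

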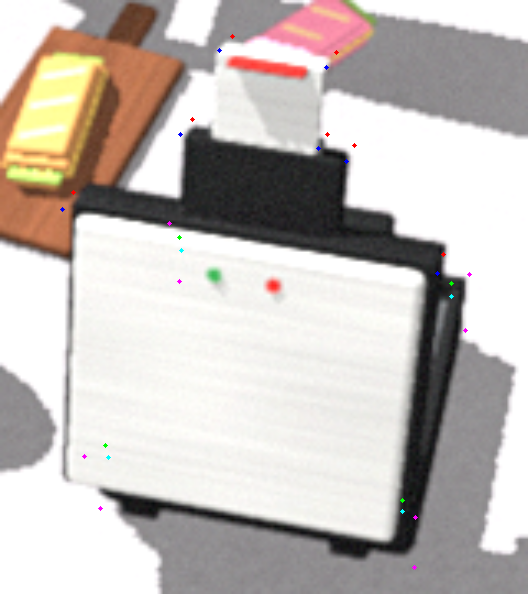

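The overlay fits to about 2–4 mm, and I refine the plate centre to (0.686,-0.048). In the top view the clip's hook and red tab are at about (285,140). I'll turn the tool and move above the roll.

```bash
sed -i 's/GC=np.array(\[.684,-.047,0\])/GC=np.array([.686,-.048,0])/' h.py
python3 -m jog '[{"grip":0,"rx":5.4,"ry":0.35,"rz":1.44},{"grip":0,"rx":5.4,"ry":0.35,"rz":1.44},{"grip":0,"rx":5.4,"ry":0.35,"rz":1.44},{"grip":0,"rx":5.4,"ry":0.35,"rz":1.44},{"grip":0,"rx":5.4,"ry":0.35,"rz":1.44},{"grip":0,"x":-22,"y":-17,"z":15},{"grip":0,"x":-22,"y":-17,"z":15},{"grip":0,"x":-22,"y":-17,"z":15}]' 30
python3 -m jog '[{"grip":0,"x":-22,"y":-17,"z":15},{"grip":0,"x":-22,"y":-17,"z":15},{"grip":0,"x":-22,"y":-17,"z":15},{"grip":0,"x":-22,"y":-17,"z":15},{"grip":0,"x":-22,"y":-17,"z":15},{"grip":0,"x":-22,"y":-17,"z":15},{"grip":0,"x":-22,"y":-17,"z":15}]'
python3 -m jog '[{"grip":0,"x":-22,"y":-17,"z":15},{"grip":0,"x":-22,"y":-17,"z":15},{"grip":0}]'
python3 - <<'E'
from h import *
print(get_state()["qpos"],get_state()["contact_force"])
R=toolR(np.radians(7.7),np.radians(27))
print(delta(R,[.471,-.343,.08]),delta(R,[.471,-.343,.037]))
for n in("scene","top"):
    c=read_camera(n); crop(c,*((60,60,260,195) if n=="scene" else (260,110,200,150)),3,f"pics/{n}2.png")
E
```

```text
[-1.45800706e+00  2.86316562e-01  1.57671188e+00 -1.05703079e-05
  1.27860057e+00 -1.49970503e-01] [ 0.73383625  0.12954023 -0.80205278]
(array([26.96303414,  1.73509782,  7.21800889]), array([-266.41170075, -150.48117437,  286.1015883 ]), array([ 0.40126597, -0.35242841,  0.21810601])) (array([26.96303414,  1.73509782,  7.21800889]), array([-266.41170075, -130.95958288,  324.41486884]), array([ 0.40126597, -0.35242841,  0.17510601]))$[0]: bad value
$[0]: bad value
$[0]: bad value
```

```bash
python3 -m jog '[{"grip":0.0,"x":0,"y":0,"z":0,"rx":0,"ry":0,"rz":0}]'; python3 -m jog --help | head -20
```

```text
time: 0.68
eef_pos: [0.1754, -0.6518, 0.4048]
tcp_rot: [0.794, -0.608, 0.0, 0.0]
contact_force: [-0.6, -0.1, 0.3]
opening: 1.001invalid input: not JSON, or not a number
```

```bash
python3 -m jog '[{"grip":0,"x":0,"y":0,"z":0,"rx":5.4,"ry":0.35,"rz":1.44}]';
python3 -m jog '[{"grip":0.0,"x":0.0,"y":0.0,"z":0.0,"rx":5.4,"ry":0.35,"rz":1.44},{"grip":0.0,"x":0.0,"y":0.0,"z":0.0,"rx":5.4,"ry":0.35,"rz":1.44},{"grip":0.0,"x":0.0,"y":0.0,"z":0.0,"rx":5.4,"ry":0.35,"rz":1.44},{"grip":0.0,"x":0.0,"y":0.0,"z":0.0,"rx":5.4,"ry":0.35,"rz":1.44}]' 30
python3 - <<'E'
from h import *
R=toolR(np.radians(7.7),np.radians(27))
print(delta(R,[.471,-.343,.20]))
E
```

```text
time: 0.77
eef_pos: [0.1759, -0.6517, 0.4048]
tcp_rot: [0.785, -0.617, 0.031, -0.036]
contact_force: [-0.1, -0.4, 0.6]
opening: 1.0
time: 1.1
eef_pos: [0.1754, -0.6518, 0.4049]
tcp_rot: [0.731, -0.64, 0.156, -0.177]
contact_force: [-0.0, -0.3, -0.6]
opening: 1.003
(array([-0.2922265 , -0.04775018, -0.03198209]), array([-266.44171855, -204.87064285,  179.38986363]), array([ 0.40126597, -0.35242841,  0.33810601]))
```

All keys are required. Now the translation.

```bash

python3 -m jog '[{"grip":0,"x":-22.2,"y":-17,"z":15,"rx":0,"ry":0,"rz":0},{"grip":0,"x":-22.2,"y":-17,"z":15,"rx":0,"ry":0,"rz":0},{"grip":0,"x":-22.2,"y":-17,"z":15,"rx":0,"ry":0,"rz":0},{"grip":0,"x":-22.2,"y":-17,"z":15,"rx":0,"ry":0,"rz":0},{"grip":0,"x":-22.2,"y":-17,"z":15,"rx":0,"ry":0,"rz":0},{"grip":0,"x":-22.2,"y":-17,"z":15,"rx":0,"ry":0,"rz":0}]'
python3 -m jog '[{"grip":0,"x":-22.2,"y":-17,"z":15,"rx":0,"ry":0,"rz":0},{"grip":0,"x":-22.2,"y":-17,"z":15,"rx":0,"ry":0,"rz":0},{"grip":0,"x":-22.2,"y":-17,"z":15,"rx":0,"ry":0,"rz":0},{"grip":0,"x":-22.2,"y":-17,"z":15,"rx":0,"ry":0,"rz":0},{"grip":0,"x":-22.2,"y":-17,"z":15,"rx":0,"ry":0,"rz":0},{"grip":0,"x":-22.2,"y":-17,"z":15,"rx":0,"ry":0,"rz":0},{"grip":0,"x":0,"y":0,"z":0,"rx":0,"ry":0,"rz":0}]'
python3 - <<'E'
from h import *
print(get_state()["qpos"],get_state()["contact_force"])
R=toolR(np.radians(7.7),np.radians(27))
print(delta(R,[.471,-.343,.08]),delta(R,[.471,-.343,.037]))
for n in("scene","top"):
    c=read_camera(n); crop(c,*((60,60,260,195) if n=="scene" else (260,110,200,150)),3,f"pics/{n}2.png")
E
```

```text
time: 1.6
eef_pos: [0.2887, -0.5009, 0.3708]
tcp_rot: [0.732, -0.64, 0.154, -0.176]
contact_force: [-0.8, -0.3, 0.4]
opening: 1.0
time: 2.18
eef_pos: [0.4025, -0.3484, 0.3356]
tcp_rot: [0.734, -0.638, 0.152, -0.177]
contact_force: [0.1, -0.8, 0.3]
opening: 0.999
[-9.63684206e-01  1.56943331e-03  2.04407016e+00  5.26347077e-01
  9.44202643e-01  1.86784252e-01] [ 0.05272877 -0.76286918  0.31466942]
(array([0.0004803 , 0.3475    , 0.20355291]), array([  3.85976696,  54.87453799, 103.91253549]), array([ 0.40126597, -0.35242841,  0.21810601])) (array([0.0004803 , 0.3475    , 0.20355291]), array([  3.85976696,  74.39612948, 142.22581603]), array([ 0.40126597, -0.35242841,  0.17510601]))
```

View pics/scene2.png

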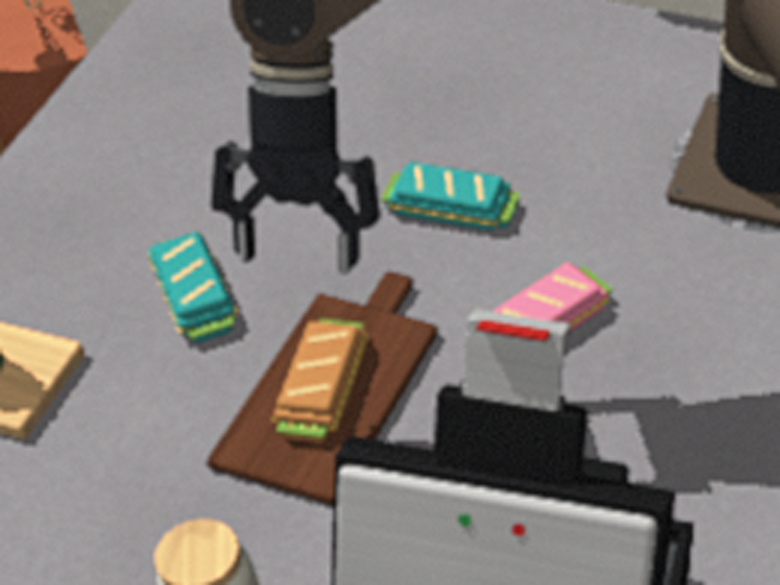

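View pics/top2.png

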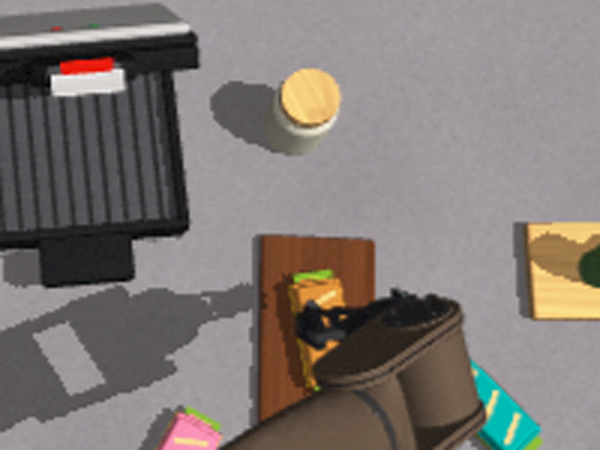

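The gripper is above and in front of the roll: fingers at about (140-177,145) in scene pixels, roll at (167,185). I'll descend to just above the roll and check.

```bash

python3 -m jog '[{"grip":0,"x":1,"y":13.7,"z":26,"rx":0,"ry":0,"rz":0},{"grip":0,"x":1,"y":13.7,"z":26,"rx":0,"ry":0,"rz":0},{"grip":0,"x":1,"y":13.7,"z":26,"rx":0,"ry":0.2,"rz":0.1},{"grip":0,"x":1,"y":13.7,"z":26,"rx":0,"ry":0.2,"rz":0.1},{"grip":0,"x":0,"y":0,"z":0,"rx":0,"ry":0,"rz":0}]'
python3 - <<'E'
from h import *
R=toolR(np.radians(7.7),np.radians(27))
print(delta(R,[.471,-.343,.037]))
c=read_camera("scene"); s=get_state();R0=Ro.from_quat(s["tcp_rot"])
f=cv2.resize(c["frame"][110:235,90:245,::-1].copy(),None,fx=5,fy=5,interpolation=cv2.INTER_CUBIC)
for x in(-42,42,0):
    p=(proj(c,s["eef_pos"]+R0.apply([x/1000,0,.173 if x else .155]))-[90,110]+.5)*5; cv2.circle(f,tuple(int(a) for a in p),3,(255,0,255),-1)
for dx in(-74,74):
  for dy in(-30,30):
    a=np.radians(7.7);X=np.array([.471+(np.cos(a)*dx-np.sin(a)*dy)/1000,-.343+(np.sin(a)*dx+np.cos(a)*dy)/1000,.016])
    p=(proj(c,X)-[90,110]+.5)*5; cv2.circle(f,tuple(int(a) for a in p),3,(0,0,255),-1)
cv2.imwrite("pics/s3.png",f)
E
```

```text
time: 2.7
eef_pos: [0.3975, -0.356, 0.2138]
tcp_rot: [0.73, -0.643, 0.151, -0.175]
contact_force: [-1.6, 1.2, -0.4]
opening: 0.997
(array([ 0.28007306,  0.02807425, -0.496136  ]), array([-3.0111998 , 13.85634252, 36.40337312]), array([ 0.40126597, -0.35242841,  0.17510601]))
```

View pics/s3.png

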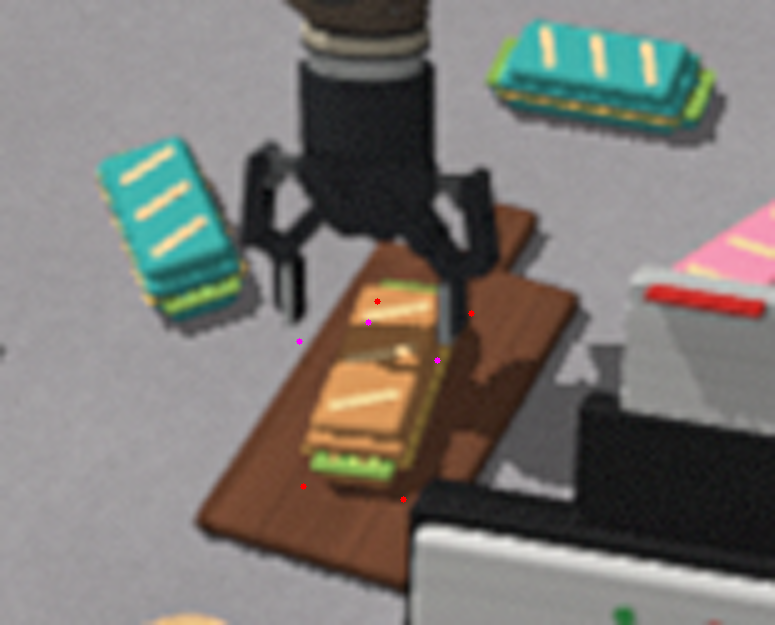

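The roll sits about 3 mm nearer the robot than I assumed: its far end is at about (162,206), and my prediction was about 2 px off. The fingers straddle it. I'll descend with that correction.

```bash

python3 -m jog '[{"grip":0,"x":-1,"y":5.5,"z":12,"rx":0,"ry":0,"rz":-0.2},{"grip":0,"x":-1,"y":5.5,"z":12,"rx":0,"ry":0,"rz":-0.2},{"grip":0,"x":-1,"y":5.5,"z":12,"rx":0,"ry":0,"rz":0},{"grip":0,"x":0,"y":0,"z":0,"rx":0,"ry":0,"rz":0}]'
python3 - <<'E'
from h import *
R=toolR(np.radians(7.7),np.radians(27))
print(delta(R,[.468,-.343,.034]))
c=read_camera("scene"); crop(c,90,110,155,125,5,"pics/s4.png")
E
```

```text
time: 3.08
eef_pos: [0.4009, -0.3545, 0.1802]
tcp_rot: [0.733, -0.639, 0.157, -0.174]
contact_force: [-0.2, 0.5, 0.3]
opening: 1.002
(array([-0.03983569, -0.40720929,  0.17987557]), array([-2.35426934,  5.75036323,  6.17414744]), array([ 0.39826597, -0.35242841,  0.17210601]))
```

View pics/s4.png

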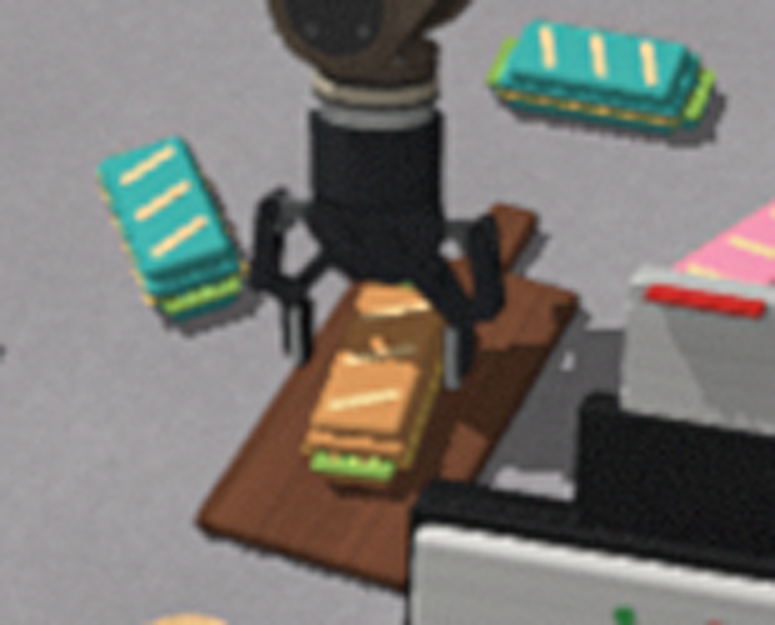

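```bash

python3 -m jog '[{"grip":0,"x":-5,"y":3,"z":2,"rx":0,"ry":-0.2,"rz":0},{"grip":0,"x":0,"y":3,"z":4,"rx":0,"ry":-0.2,"rz":0.1},{"grip":0,"x":0,"y":0,"z":0,"rx":0,"ry":0,"rz":0},{"grip":0,"x":0,"y":0,"z":0,"rx":0,"ry":0,"rz":0}]'
python3 - <<'E'
from h import *
R=toolR(np.radians(7.7),np.radians(27))
print(delta(R,[.468,-.341,.034]))
c=read_camera("scene"); crop(c,90,110,155,125,5,"pics/s5.png")
E
```

```text
time: 3.47
eef_pos: [0.3978, -0.3493, 0.1723]
tcp_rot: [0.733, -0.639, 0.154, -0.176]
contact_force: [-0.1, -0.1, -0.9]
opening: 1.001
(array([-0.05607908, -0.03595169,  0.12945594]), array([ 1.14920037, -0.18183433,  0.2802215 ]), array([ 0.39826597, -0.35042841,  0.17210601]))
```

View pics/s5.png

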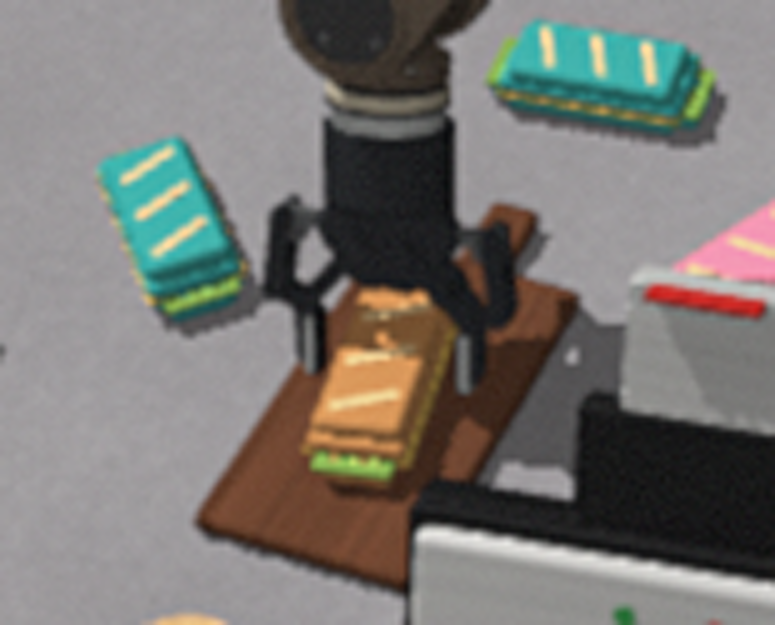

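The roll is centred between the fingers. Closing.

```bash

python3 -m jog '[{"grip":1,"x":0,"y":0,"z":0,"rx":0,"ry":0,"rz":0},{"grip":1,"x":0,"y":0,"z":0,"rx":0,"ry":0,"rz":0},{"grip":1,"x":0,"y":0,"z":0,"rx":0,"ry":0,"rz":0},{"grip":1,"x":0,"y":0,"z":0,"rx":0,"ry":0,"rz":0},{"grip":1,"x":0,"y":0,"z":0,"rx":0,"ry":0,"rz":0},{"grip":1,"x":0,"y":0,"z":0,"rx":0,"ry":0,"rz":0}]' 35
python3 -m jog '[{"grip":1,"x":0,"y":-4.5,"z":-9,"rx":0,"ry":0,"rz":0},{"grip":1,"x":0,"y":-4.5,"z":-9,"rx":0,"ry":0,"rz":0},{"grip":1,"x":0,"y":-4.5,"z":-9,"rx":0,"ry":0,"rz":0},{"grip":1,"x":0,"y":-4.5,"z":-9,"rx":0,"ry":0,"rz":0},{"grip":1,"x":0,"y":0,"z":0,"rx":0,"ry":0,"rz":0}]'
python3 - <<'E'
from h import *
for n in("scene","top"):
    c=read_camera(n); crop(c,*((90,110,155,125) if n=="scene" else (310,150,120,100)),5,f"pics/{n}6.png")
E
```

```text
time: 4.02
eef_pos: [0.398, -0.3497, 0.1724]
tcp_rot: [0.733, -0.639, 0.155, -0.176]
contact_force: [-1.4, -0.8, 3.2]
opening: 0.694
time: 4.43
eef_pos: [0.3981, -0.3499, 0.215]
tcp_rot: [0.733, -0.638, 0.156, -0.175]
contact_force: [0.2, 0.0, -1.3]
opening: 0.696
```

View pics/scene6.png

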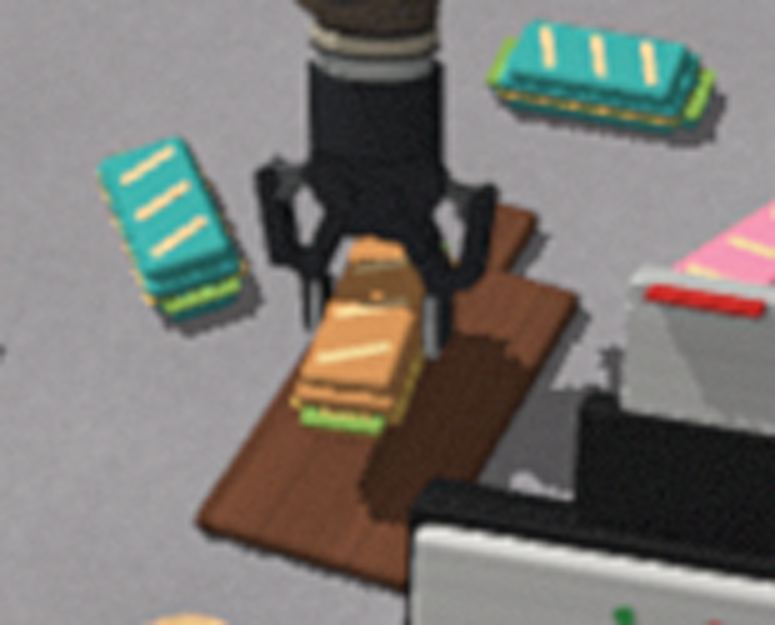

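View pics/top6.png

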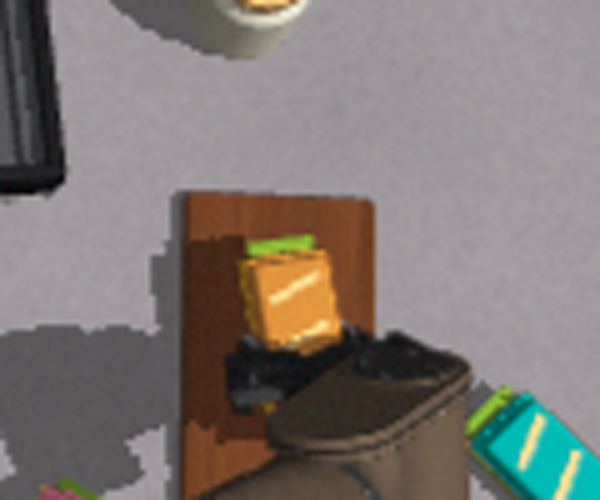

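The roll is lifted and level at opening 0.695. I'll raise it further and work out the transfer.

```bash

python3 -m jog '[{"grip":1,"x":0,"y":-9.2,"z":-18,"rx":0,"ry":0,"rz":0},{"grip":1,"x":0,"y":-9.2,"z":-18,"rx":0,"ry":0,"rz":0},{"grip":1,"x":0,"y":-9.2,"z":-18,"rx":0,"ry":0,"rz":0},{"grip":1,"x":0,"y":-9.2,"z":-18,"rx":0,"ry":0,"rz":0},{"grip":1,"x":0,"y":0,"z":0,"rx":0,"ry":0,"rz":0}]'
python3 - <<'E'
from h import *
s=get_state();R0=Ro.from_quat(s["tcp_rot"]);print(R0.as_matrix().round(3))
gp=s["eef_pos"]+R0.apply([0,0,.155]);und=s["eef_pos"][2]-.1564
print("gp",gp,"underside",und)
for n in("top","scene"):
    c=read_camera(n);hsv=cv2.cvtColor(c["frame"],cv2.COLOR_RGB2HSV)
    p=proj(c,gp);m=cv2.inRange(hsv,(30,110,100),(55,255,255));
    for k in cv2.findContours(m,0,2)[0]:
        q=cv2.minAreaRect(k)
        if cv2.contourArea(k)>8 and np.hypot(*(np.array(q[0])-p))<60: print(n,q,onz(c,*q[0],und+.014))
    print(p)
Rt=toolR(GY,np.radians(27))
for loc in((-60,0,.115),(-6,0,.115),(-6,0,.0665)):
    tgt=G(loc[0],loc[1],0); tgt[2]=loc[2]+.1564-.155*np.cos(np.radians(27))
    rv,sh,tcp=delta(Rt,tgt); print(rv.round(2),sh.round(1),tcp.round(4))
E
```

```text
time: 4.95
eef_pos: [0.3983, -0.3502, 0.2969]
tcp_rot: [0.733, -0.638, 0.158, -0.175]
contact_force: [1.2, -0.3, -0.1]
opening: 0.695
[[ 0.135 -0.88   0.455]
 [-0.991 -0.124  0.055]
 [ 0.008 -0.458 -0.889]]
gp [ 0.46879645 -0.34157593  0.15907294] underside 0.1404655838028592
top ((327.05413818359375, 248.98406982421875), (12.5299654006958, 2.3144524097442627), 28.610462188720703) [ 0.35413083 -0.18333331  0.15446558]
top ((371.0540466308594, 192.82431030273438), (2.6303837299346924, 13.97391414642334), 80.53767395019531) [ 0.54206365 -0.33458313  0.15446558]
[374.4722913  214.11949809]
scene ((153.02999877929688, 174.7899932861328), (16.12203598022461, 3.8183767795562744), 8.130102157592773) [ 0.53731354 -0.33211051  0.15446558]
scene ((130.24656677246094, 168.65753173828125), (2.808987855911255, 15.215349197387695), 69.44395446777344) [ 0.53511174 -0.40081864  0.15446558]
[160.21576566 155.36553847]
[-0.04  1.06  2.32] [-273.3 -154.8  102.9] [ 0.5562 -0.06    0.2714]
[-0.04  1.06  2.32] [-273.3 -202.9  127.4] [ 0.61   -0.055   0.2714]
[-0.04  1.06  2.32] [-273.3 -180.9  170.6] [ 0.61   -0.055   0.2229]
```

```bash

python3 -m jog '[{"grip":1,"x":0,"y":0,"z":0,"rx":0,"ry":1.06,"rz":2.32},{"grip":1,"x":-20,"y":-11.5,"z":7.6,"rx":0,"ry":0,"rz":0},{"grip":1,"x":-28,"y":-15.8,"z":10.6,"rx":0,"ry":0,"rz":0},{"grip":1,"x":-28,"y":-15.8,"z":10.6,"rx":0,"ry":0,"rz":0},{"grip":1,"x":-28,"y":-15.8,"z":10.6,"rx":0,"ry":0,"rz":0},{"grip":1,"x":-28,"y":-15.8,"z":10.6,"rx":0,"ry":0,"rz":0}]'
python3 -m jog '[{"grip":1,"x":-28,"y":-15.8,"z":10.6,"rx":0,"ry":0,"rz":0},{"grip":1,"x":-28,"y":-15.8,"z":10.6,"rx":0,"ry":0,"rz":0},{"grip":1,"x":-28,"y":-15.8,"z":10.6,"rx":0,"ry":0,"rz":0},{"grip":1,"x":-28,"y":-15.8,"z":10.6,"rx":0,"ry":0,"rz":0},{"grip":1,"x":-28,"y":-15.8,"z":10.6,"rx":0,"ry":0,"rz":0},{"grip":1,"x":0,"y":0,"z":0,"rx":0,"ry":0,"rz":0},{"grip":1,"x":0,"y":0,"z":0,"rx":0,"ry":0,"rz":0}]'
python3 - <<'E'
from h import *
Rt=toolR(GY,np.radians(27))
for loc in((-60,0,.115),(-6,0,.115),(-6,0,.0665)):
    tgt=G(loc[0],loc[1],0); tgt[2]=loc[2]+.1564-.155*np.cos(np.radians(27))
    rv,sh,tcp=delta(Rt,tgt); print(rv.round(2),sh.round(1),tcp.round(4))
for n in("scene","top"):
    c=read_camera(n); crop(c,*((140,60,200,200) if n=="scene" else (210,100,160,150)),*((3,) if n=="scene" else (4,)),f"pics/{n}7.png")
E
```

```text
time: 5.55
eef_pos: [0.4739, -0.2077, 0.2796]
tcp_rot: [0.718, -0.656, 0.155, -0.173]
contact_force: [0.3, 0.5, -2.4]
opening: 0.692
time: 6.13
eef_pos: [0.5551, -0.0595, 0.2683]
tcp_rot: [0.72, -0.655, 0.155, -0.172]
contact_force: [-0.9, -0.4, -1.2]
opening: 0.698
[0.26 0.24 0.11] [ 0.6 -2.4 -2.3] [ 0.5562 -0.06    0.2714]
[0.26 0.24 0.11] [  0.6 -50.5  22.2] [ 0.61   -0.055   0.2714]
[0.26 0.24 0.11] [  0.6 -28.5  65.5] [ 0.61   -0.055   0.2229]
```

View pics/scene7.png

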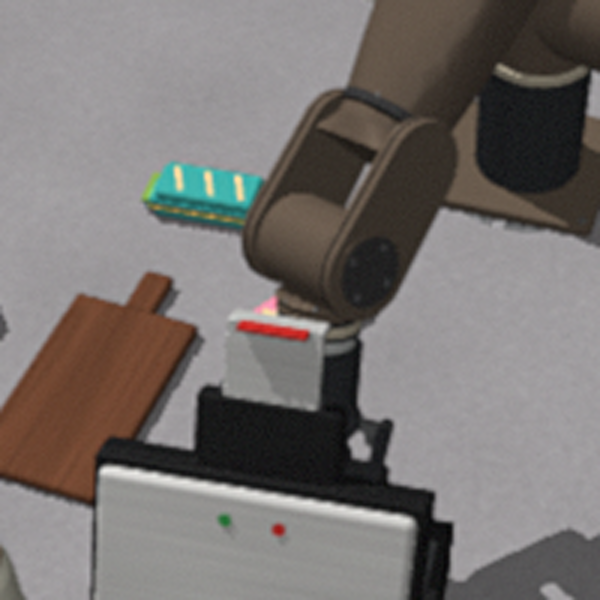

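View pics/top7.png

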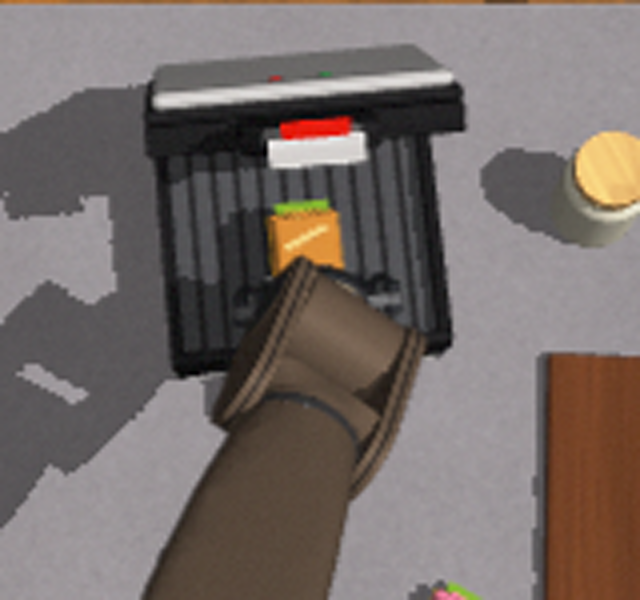

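The roll is over the front of the plate and the wrist is close to the open lid. I'll check the wrist-to-clip clearance before advancing.

```bash
python3 - <<'E'
from h import *
t=read_camera("top")
for z in(.33,.36,.39): print(z,"wrist",onz(t,286,164.5,z).round(3),"clip",onz(t,290,140.9,z).round(3))
s=read_camera("scene")
# clip tab / pivot triangulation from both views
def tri(a,b):
    A=[];B=[]
    for c,uv in((t,a),(s,b)):
        o,d=ray(c,*uv);d=d/np.linalg.norm(d);P=np.eye(3)-np.outer(d,d);A.append(P);B.append(P@o)
    return np.linalg.solve(sum(A),sum(B))
for n,c in(("t",t),("s",s)):
    hsv=cv2.cvtColor(c["frame"],cv2.COLOR_RGB2HSV);m=cv2.inRange(hsv,(0,180,120),(6,255,255))|cv2.inRange(hsv,(174,180,120),(180,255,255))
    for k in cv2.findContours(m,0,2)[0]:
        if cv2.contourArea(k)>15: print(n,cv2.minAreaRect(k))
def L2(P):
    d=(np.array(P)-GC)*1000;c,s_=np.cos(GY),np.sin(GY);return (c*d[0]+s_*d[1],-s_*d[0]+c*d[1],d[2])
for a,b in(((288.5,132),(230.5,170.5)),): print(tri(a,b),L2(tri(a,b)))
E
```

```text
0.33 wrist [ 0.585 -0.046  0.33 ] clip [ 0.659 -0.058  0.33 ]
0.36 wrist [ 0.576 -0.045  0.36 ] clip [ 0.648 -0.057  0.36 ]
0.39 wrist [ 0.566 -0.044  0.39 ] clip [ 0.636 -0.056  0.39 ]
t ((64.0, 261.5), (19.0, 22.0), 90.0)
t ((288.5000305175781, 131.50001525878906), (4.0692291259765625, 17.190414428710938), 85.2363510131836)
s ((539.5, 214.0), (20.0, 27.0), 90.0)
s ((230.95945739746094, 169.7432403564453), (22.193862915039062, 2.46598482131958), 9.462322235107422)
[ 0.66158617 -0.05119149  0.39379961] (np.float64(-24.60378441360828), np.float64(-0.9350923006415464), np.float64(393.799609765988))
```

```bash

python3 -m jog '[{"grip":1,"x":0.2,"y":-9.6,"z":8.8,"rx":0.1,"ry":0.1,"rz":0},{"grip":1,"x":0.2,"y":-9.6,"z":8.8,"rx":0.1,"ry":0.1,"rz":0},{"grip":1,"x":0.2,"y":-9.6,"z":8.8,"rx":0,"ry":0,"rz":0},{"grip":1,"x":0,"y":-9.6,"z":8.8,"rx":0,"ry":0,"rz":0},{"grip":1,"x":0,"y":0,"z":0,"rx":0,"ry":0,"rz":0},{"grip":1,"x":0,"y":0,"z":0,"rx":0,"ry":0,"rz":0}]'
python3 - <<'E'
from h import *
Rt=toolR(GY,np.radians(27))
for loc in((-11,0,.098),(-11,0,.0665)):
    tgt=G(loc[0],loc[1],0); tgt[2]=loc[2]+.1564-.155*np.cos(np.radians(27))
    rv,sh,tcp=delta(Rt,tgt); print(rv.round(2),sh.round(1),tcp.round(4))
for n in("scene","top"):
    c=read_camera(n); crop(c,*((140,60,200,200) if n=="scene" else (210,100,160,150)),*((3,) if n=="scene" else (4,)),f"pics/{n}8.png")
E
```

```text
time: 6.83
eef_pos: [0.6054, -0.0586, 0.2571]
tcp_rot: [0.717, -0.656, 0.159, -0.173]
contact_force: [-1.1, -0.1, -1.4]
opening: 0.698
[-0.18 -0.19 -0.12] [-3.2  1.3  2.3] [ 0.605  -0.0555  0.2544]
[-0.18 -0.19 -0.12] [-3.2 15.7 30.4] [ 0.605  -0.0555  0.2229]
```

View pics/top8.png

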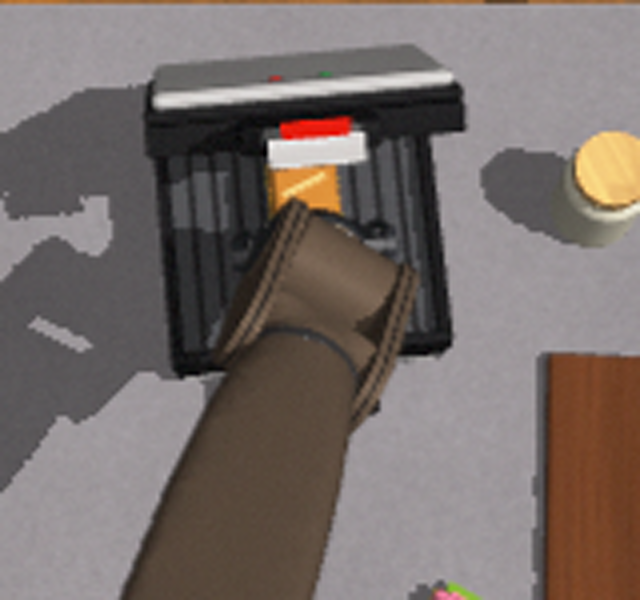

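View pics/scene8.png

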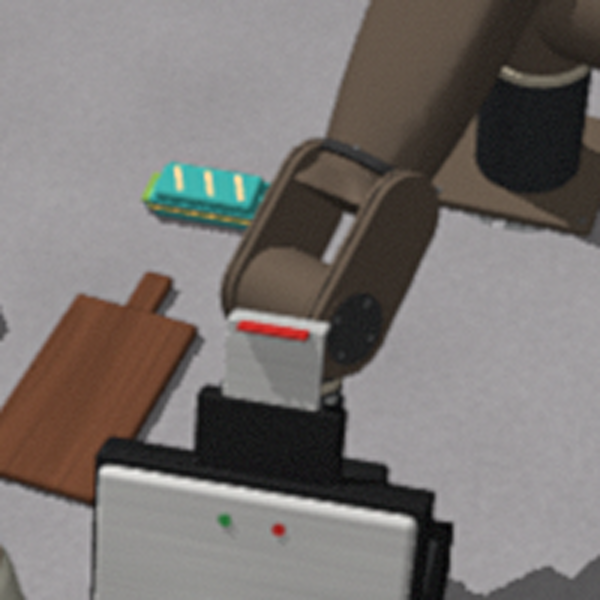

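The roll is above the plate, under the raised lid and still clear of it. Now I'll lower it gently.

```bash

python3 -m jog '[{"grip":1,"x":-1,"y":3.5,"z":6.5,"rx":0,"ry":0,"rz":0},{"grip":1,"x":-1,"y":3.5,"z":6.5,"rx":0,"ry":0,"rz":0},{"grip":1,"x":0,"y":3.5,"z":6.5,"rx":0,"ry":0,"rz":0},{"grip":1,"x":0,"y":2,"z":4,"rx":0,"ry":0,"rz":0},{"grip":1,"x":0,"y":0,"z":0,"rx":0,"ry":0,"rz":0}]'
python3 -m jog '[{"grip":1,"x":0,"y":0.9,"z":1.8,"rx":0,"ry":0,"rz":0},{"grip":1,"x":0,"y":0.9,"z":1.8,"rx":0,"ry":0,"rz":0},{"grip":1,"x":0,"y":0,"z":0,"rx":0,"ry":0,"rz":0}]'
python3 -m jog '[{"grip":1,"x":0,"y":0.7,"z":1.3,"rx":0,"ry":0,"rz":0},{"grip":1,"x":0,"y":0,"z":0,"rx":0,"ry":0,"rz":0}]'
```

```text
time: 7.35
eef_pos: [0.6042, -0.0553, 0.2286]
tcp_rot: [0.718, -0.656, 0.158, -0.172]
contact_force: [-0.4, 0.1, -1.6]
opening: 0.694
time: 7.6
eef_pos: [0.6052, -0.0556, 0.2266]
tcp_rot: [0.718, -0.655, 0.16, -0.173]
contact_force: [-0.8, -0.0, -2.6]
opening: 0.695
time: 7.77
eef_pos: [0.6052, -0.0556, 0.2254]
tcp_rot: [0.718, -0.655, 0.16, -0.173]
contact_force: [-0.1, 0.7, -2.1]
opening: 0.694
```

```bash

for i in 1 2 3; do python3 -m jog '[{"grip":1,"x":0,"y":0.6,"z":1.2,"rx":0,"ry":0,"rz":0},{"grip":1,"x":0,"y":0,"z":0,"rx":0,"ry":0,"rz":0}]' | grep -E "eef|force"; done
```

```text
eef_pos: [0.6051, -0.0556, 0.2239]
contact_force: [0.5, 0.7, -1.5]
eef_pos: [0.6051, -0.0556, 0.2225]
contact_force: [0.1, 0.5, -1.6]
eef_pos: [0.6052, -0.0556, 0.2214]
contact_force: [-0.6, -0.9, -0.3]
```

```bash

for i in 1; do python3 -m jog '[{"grip":1,"x":0,"y":0.4,"z":0.8,"rx":0,"ry":0,"rz":0},{"grip":1,"x":0,"y":0,"z":0,"rx":0,"ry":0,"rz":0}]' | grep -E "eef|force"; done
python3 -m jog '[{"grip":1,"x":0,"y":0.2,"z":0.4,"rx":0,"ry":0,"rz":0},{"grip":1,"x":0,"y":0,"z":0,"rx":0,"ry":0,"rz":0}]' | grep -E "eef|force"
```

```text
eef_pos: [0.6054, -0.0557, 0.2211]
contact_force: [-1.7, 1.0, 2.6]
eef_pos: [0.6055, -0.0557, 0.2211]
contact_force: [-3.5, -0.4, 4.9]
```

Contact made, force +5 N at the expected height. Releasing and looking.

```bash

python3 -m jog '[{"grip":0.25,"x":0,"y":0,"z":0,"rx":0,"ry":0,"rz":0},{"grip":0.2,"x":0,"y":0,"z":0,"rx":0,"ry":0,"rz":0},{"grip":0.1,"x":0,"y":0,"z":0,"rx":0,"ry":0,"rz":0},{"grip":0,"x":0,"y":0,"z":0,"rx":0,"ry":0,"rz":0},{"grip":0,"x":0,"y":0,"z":0,"rx":0,"ry":0,"rz":0},{"grip":0,"x":0,"y":0,"z":0,"rx":0,"ry":0,"rz":0}]'
python3 -m jog '[{"grip":0,"x":0,"y":0,"z":-8,"rx":0,"ry":0,"rz":0},{"grip":0,"x":0,"y":0,"z":-12,"rx":0,"ry":0,"rz":0},{"grip":0,"x":0,"y":0,"z":-15,"rx":0,"ry":0,"rz":0},{"grip":0,"x":0,"y":0,"z":-15,"rx":0,"ry":0,"rz":0}]'
python3 - <<'E'
from h import *
c=read_camera("top");crop(c,210,100,160,150,4,f"pics/top9.png")
E
```

```text
time: 9.1
eef_pos: [0.6052, -0.0556, 0.2198]
tcp_rot: [0.718, -0.655, 0.16, -0.173]
contact_force: [0.4, -0.0, -1.0]
opening: 0.998
time: 9.43
eef_pos: [0.5819, -0.0576, 0.265]
tcp_rot: [0.718, -0.655, 0.159, -0.173]
contact_force: [0.3, -0.5, 0.6]
opening: 0.999
```

View pics/top9.png

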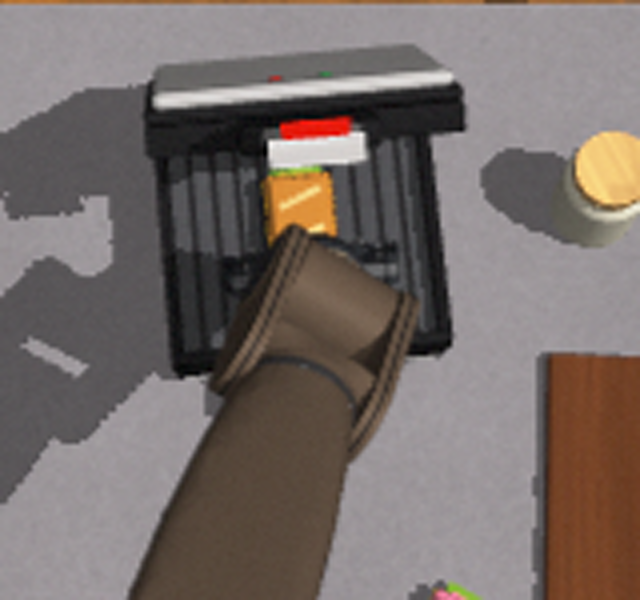

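The roll lies flat on the plate, released, with the lid still open. I'll retreat, raise the tool, close the fingers and tilt back to -15° so the gripper body clears the clip while pushing the lid.

```bash

python3 -m jog '[{"grip":0,"x":0,"y":30,"z":-22,"rx":0,"ry":0,"rz":0},{"grip":0,"x":0,"y":30,"z":-22,"rx":0,"ry":0,"rz":0},{"grip":0,"x":0,"y":30,"z":-22,"rx":0,"ry":0,"rz":0},{"grip":0,"x":0,"y":-16.2,"z":-31.8,"rx":0,"ry":0,"rz":0},{"grip":0,"x":0,"y":-16.2,"z":-31.8,"rx":0,"ry":0,"rz":0},{"grip":1,"x":0,"y":-16.2,"z":-31.8,"rx":0,"ry":0,"rz":0},{"grip":1,"x":0,"y":-16.2,"z":-31.8,"rx":0,"ry":0,"rz":0}]'
python3 -m jog '[{"grip":1,"x":0,"y":-16.2,"z":-31.8,"rx":0,"ry":0,"rz":0},{"grip":1,"x":0,"y":-16.2,"z":-31.8,"rx":0,"ry":0,"rz":0},{"grip":1,"x":0,"y":0,"z":0,"rx":-7,"ry":0,"rz":0},{"grip":1,"x":0,"y":0,"z":0,"rx":-7,"ry":0,"rz":0},{"grip":1,"x":0,"y":0,"z":0,"rx":-7,"ry":0,"rz":0},{"grip":1,"x":0,"y":0,"z":0,"rx":-7,"ry":0,"rz":0},{"grip":1,"x":0,"y":0,"z":0,"rx":-7,"ry":0,"rz":0},{"grip":1,"x":0,"y":0,"z":0,"rx":-7,"ry":0,"rz":0}]'
cat >> h.py <<'E'
def tipdelta(loc,tilt=-15,yaw=None):
    "delta so that the shut fingertips' centre is at grill-local loc (mm)"
    return delta(toolR(GY if yaw is None else yaw,np.radians(tilt)),G(*loc),173)
def loc(P):
    d=(np.array(P)-GC)*1000;c,s_=np.cos(GY),np.sin(GY);return np.array([c*d[0]+s_*d[1],-s_*d[0]+c*d[1],d[2]])
def tip():
    s=get_state(); return loc(s["eef_pos"]+Ro.from_quat(s["tcp_rot"]).apply([0,0,.173]))
E
python3 - <<'E'
from h import *
print(tip(),get_state()["qpos"].round(3))
for l in((-100,-95,350),(45,-95,350),(45,0,350)): print(l,[a.round(3) for a in tipdelta(l)])
for n in("scene","top"):
    c=read_camera(n); crop(c,140 if n=="scene" else 210,60,200,200,3,f"pics/{n}10.png")
E
```

```text
time: 10.07
eef_pos: [0.4711, -0.067, 0.4261]
tcp_rot: [0.717, -0.656, 0.16, -0.173]
contact_force: [1.2, -0.3, 0.5]
opening: 0.747
time: 10.73
eef_pos: [0.4716, -0.067, 0.4964]
tcp_rot: [0.732, -0.669, -0.087, 0.098]
contact_force: [0.3, -0.3, -0.3]
opening: 0.005
[-260.20096774    0.39867729  329.33191788] [-0.337 -0.176  1.899 -0.111  1.658  1.148]
(-100, -95, 350) [array([ 0.05 , -0.124, -0.159]), array([  95.772, -149.242,  -61.427]), array([ 0.64 , -0.148,  0.517])]
(45, -95, 350) [array([ 0.05 , -0.124, -0.159]), array([  95.772, -289.301,  -98.956]), array([ 0.784, -0.134,  0.517])]
(45, 0, 350) [array([ 0.05 , -0.124, -0.159]), array([   0.772, -289.301,  -98.956]), array([ 0.775, -0.04 ,  0.517])]
```

View pics/scene10.png

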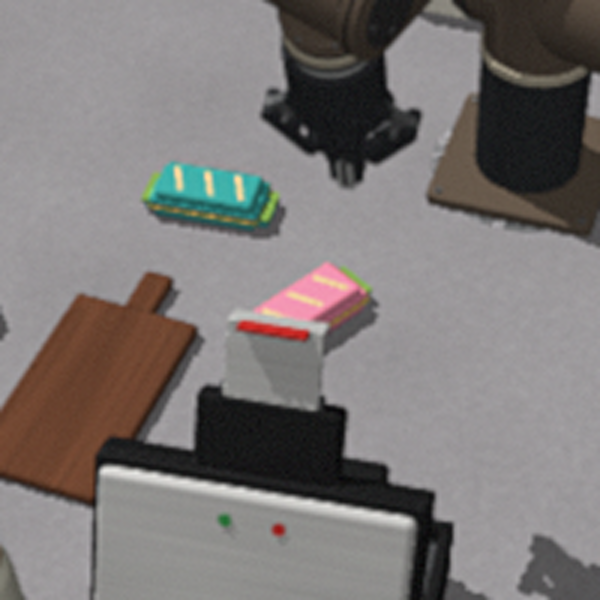

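View pics/top10.png

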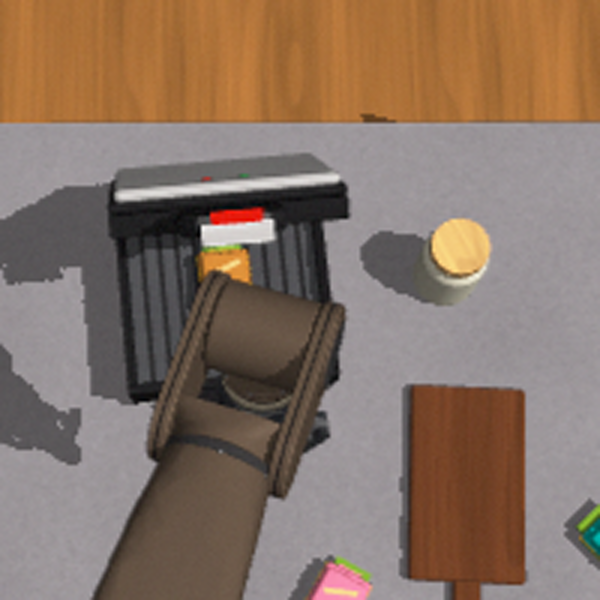

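```bash

python3 -m jog '[{"grip":1,"x":19.2,"y":-29,"z":-15.2,"rx":0,"ry":0,"rz":0},{"grip":1,"x":19.2,"y":-29,"z":-15.2,"rx":0,"ry":0,"rz":0},{"grip":1,"x":19.2,"y":-29,"z":-15.2,"rx":0,"ry":0,"rz":0},{"grip":1,"x":19.2,"y":-29,"z":-15.2,"rx":0,"ry":0,"rz":0},{"grip":1,"x":19.2,"y":-29,"z":-15.2,"rx":0,"ry":0,"rz":0},{"grip":1,"x":0,"y":0,"z":0,"rx":0,"ry":0,"rz":0}]'
python3 -m jog '[{"grip":1,"x":0,"y":-28,"z":-7.5,"rx":0,"ry":0,"rz":0},{"grip":1,"x":0,"y":-28,"z":-7.5,"rx":0,"ry":0,"rz":0},{"grip":1,"x":0,"y":-28,"z":-7.5,"rx":0,"ry":0,"rz":0},{"grip":1,"x":0,"y":-28,"z":-7.5,"rx":0,"ry":0,"rz":0},{"grip":1,"x":0,"y":-28,"z":-7.5,"rx":0,"ry":0,"rz":0},{"grip":1,"x":0,"y":0,"z":0,"rx":0,"ry":0,"rz":0}]'
python3 - <<'E'
from h import *
print(tip(),get_state()["qpos"].round(3))
for l in((45,-95,365),(45,0,365)): print(l,[a.round(3) for a in tipdelta(l)])
for n in("scene","top"):
    c=read_camera(n); crop(c,140 if n=="scene" else 210,60,200,200,3,f"pics/{n}11.png")
E
```

```text
time: 11.33
eef_pos: [0.6435, -0.1513, 0.5304]
tcp_rot: [0.732, -0.67, -0.085, 0.094]
contact_force: [-1.5, -0.1, -1.5]
opening: -0.001
time: 11.83
eef_pos: [0.7874, -0.1347, 0.5282]
tcp_rot: [0.733, -0.668, -0.087, 0.095]
contact_force: [-0.1, -0.4, -2.0]
opening: -0.006
[ 48.92201324 -95.60053659 360.88443718] [-0.287  0.568  0.987 -0.097  1.824  1.178]
(45, -95, 365) [array([-0.253,  0.012,  0.012]), array([-0.637,  4.089, -2.962]), array([ 0.784, -0.134,  0.532])]
(45, 0, 365) [array([-0.253,  0.012,  0.012]), array([-95.637,   4.089,  -2.962]), array([ 0.775, -0.04 ,  0.532])]
```

View pics/scene11.png

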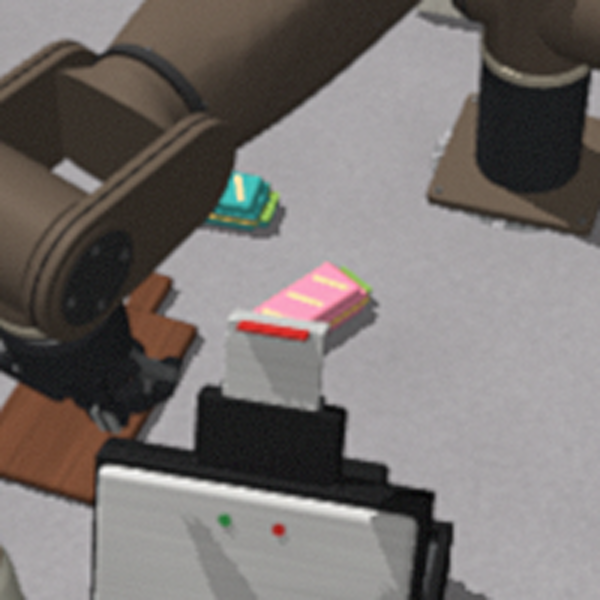

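View pics/top11.png

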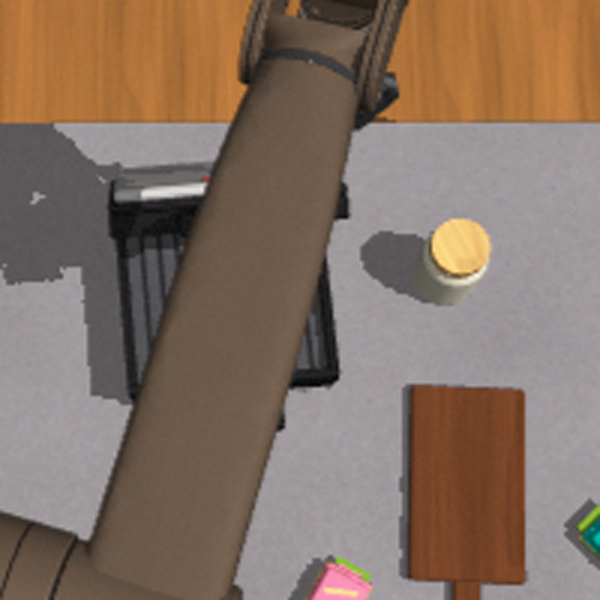

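```bash

python3 -m jog '[{"grip":1,"x":-24,"y":0,"z":-1,"rx":-0.1,"ry":0,"rz":0},{"grip":1,"x":-24,"y":0,"z":0,"rx":-0.1,"ry":0,"rz":0},{"grip":1,"x":-24,"y":0,"z":0,"rx":0,"ry":0,"rz":0},{"grip":1,"x":-23.6,"y":0,"z":0,"rx":0,"ry":0,"rz":0},{"grip":1,"x":0,"y":0,"z":0,"rx":0,"ry":0,"rz":0}]'
python3 - <<'E'
from h import *
print(tip(),get_state()["contact_force"])
T=-15
def C(ph,sc=252):
    h=25+abs(10.6*np.sin(ph)-2.8*np.cos(ph)); return np.array([120-sc*np.cos(ph)+h*np.sin(ph),0,85+sc*np.sin(ph)+h*np.cos(ph)])
R=toolR(GY,np.radians(-15))
prev=None
for ph in(1.15,1.08,1.05,1.0,.95,.9,.8,.7,.6,.5,.4,.3,.2,.1,.05,0,-.03):
    c=C(ph); d=R.inv().apply(G(*c)-G(*prev))*1000 if prev is not None else np.zeros(3)
    print(ph,c.round(1),d.round(1)); prev=c
print([a.round(2) for a in tipdelta(C(1.15))])
for n in("scene",):
    c=read_camera(n); crop(c,140 if n=="scene" else 210,60,200,200,3,f"pics/{n}12.png")
E
```

```text
time: 12.35
eef_pos: [0.7734, -0.0356, 0.5369]
tcp_rot: [0.734, -0.667, -0.086, 0.095]
contact_force: [-0.6, 0.6, 1.2]
opening: -0.003
[ 44.21125374   4.11356154 369.54869842] [-0.627215    0.62892798  1.18735692]
1.15 [ 47.7   0.  328.7] [0. 0. 0.]
1.08 [ 30.4   0.  322.8] [-0.  15.2 10.2]
1.05 [ 23.1   0.  319.9] [0.  6.3 4.7]
1.0 [ 11.1   0.  314.6] [ 0.  10.2  8.3]
0.95 [ -0.6   0.  308.6] [-0.   9.7  8.8]
0.9 [-11.9   0.  302. ] [0.  9.3 9.3]
0.8 [-33.6   0.  287.1] [ 0.  17.1 20. ]
0.7 [-53.6   0.  270. ] [-0.  14.9 21.7]
0.6 [-71.8   0.  251. ] [ 0.  12.6 23.1]
0.5 [-87.9   0.  230.1] [ 0.  10.2 24.4]
0.4 [-101.8    0.   207.6] [-0.   7.6 25.3]
0.3 [-113.2    0.   183.8] [ 0.   4.9 25.9]
0.2 [-121.9    0.   160.2] [ 0.   2.3 25. ]
0.1 [-128.1    0.   136.8] [-0.  -0.1 24.2]
0.05 [-130.3    0.   124.8] [ 0.  -0.9 12.1]
0 [-132.     0.   112.8] [ 0.  -1.5 12.1]
-0.03 [-132.7    0.   105.5] [-0.  -1.2  7.2]
[array([-0.27, -0.07,  0.12]), array([  4.32, -14.72,  38.55]), array([ 0.78, -0.04,  0.5 ])]
```

View pics/scene12.png

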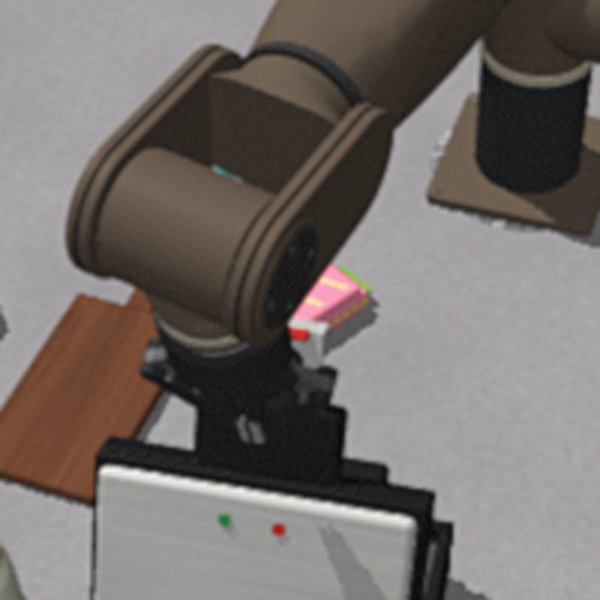

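The fingertips at scene pixel (223,203) are over the back of the upper handle. I'll lower them behind it and start pushing.

```bash

python3 -m jog '[{"grip":1,"x":1.4,"y":-2.4,"z":14,"rx":-0.1,"ry":0,"rz":0},{"grip":1,"x":1.4,"y":-2.4,"z":14,"rx":-0.1,"ry":0,"rz":0},{"grip":1,"x":1.4,"y":-2.4,"z":14,"rx":0,"ry":0,"rz":0},{"grip":1,"x":0,"y":0,"z":0,"rx":0,"ry":0,"rz":0}]'
python3 - <<'E'
from h import *
print(tip())
E
python3 -m jog '[{"grip":1,"x":0,"y":5.5,"z":4,"rx":0,"ry":0,"rz":0},{"grip":1,"x":0,"y":5.5,"z":4,"rx":0,"ry":0,"rz":0},{"grip":1,"x":0,"y":0,"z":0,"rx":0,"ry":0,"rz":0}]'
python3 - <<'E'
from h import *
print(tip())
c=read_camera("scene"); crop(c,160,110,130,130,5,f"pics/scene13.png")
E
```

```text
time: 12.73
eef_pos: [0.7711, -0.046, 0.4863]
tcp_rot: [0.731, -0.669, -0.091, 0.1]
contact_force: [-0.4, -0.8, -1.7]
opening: -0.001
[ 38.54153552  -5.72505961 319.67915739]
time: 12.98
eef_pos: [0.7581, -0.0461, 0.4873]
tcp_rot: [0.731, -0.669, -0.088, 0.098]
contact_force: [0.5, -0.6, 0.3]
opening: -0.001
[ 26.72996829  -5.05540249 320.35655352]
```

View pics/scene13.png

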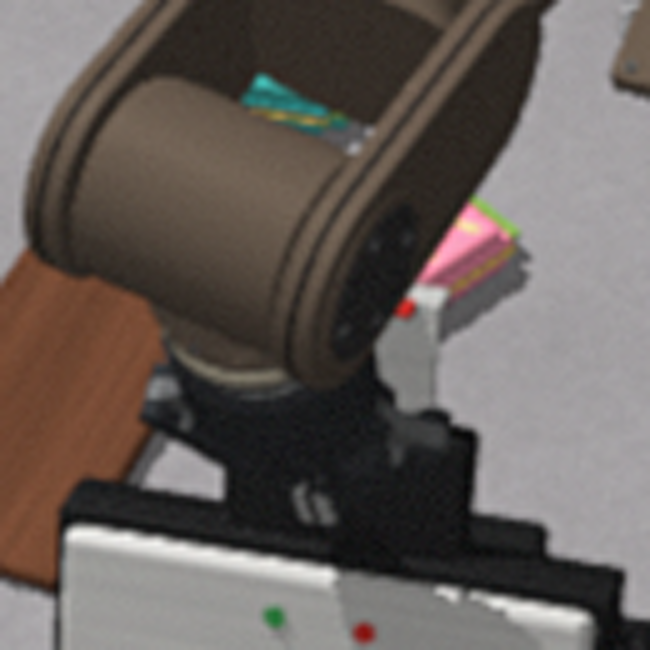

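```bash

python3 -m jog '[{"grip":1,"x":0,"y":6,"z":3.5,"rx":0,"ry":0,"rz":0},{"grip":1,"x":0,"y":8,"z":6,"rx":0,"ry":0,"rz":0},{"grip":1,"x":0,"y":9,"z":8,"rx":0,"ry":0,"rz":0}]'
python3 -m jog '[{"grip":1,"x":0,"y":9,"z":8.5,"rx":0,"ry":0,"rz":0},{"grip":1,"x":0,"y":0,"z":0,"rx":0,"ry":0,"rz":0}]'
python3 - <<'E'
from h import *
print(tip())
for n in("scene","top"):
    c=read_camera(n); crop(c,*((160,110,130,130) if n=="scene" else (230,100,130,130)),4.5,f"pics/{n}14.png")
E
```

```text
time: 13.28
eef_pos: [0.7324, -0.048, 0.4774]
tcp_rot: [0.732, -0.669, -0.086, 0.096]
contact_force: [3.1, -0.3, 0.1]
opening: -0.003
time: 13.45
eef_pos: [0.7203, -0.0491, 0.47]
tcp_rot: [0.732, -0.669, -0.088, 0.098]
contact_force: [-0.2, 0.7, -0.5]
opening: 0.003
[-11.3026193   -4.55905812 303.02784159]
```

View pics/scene14.png

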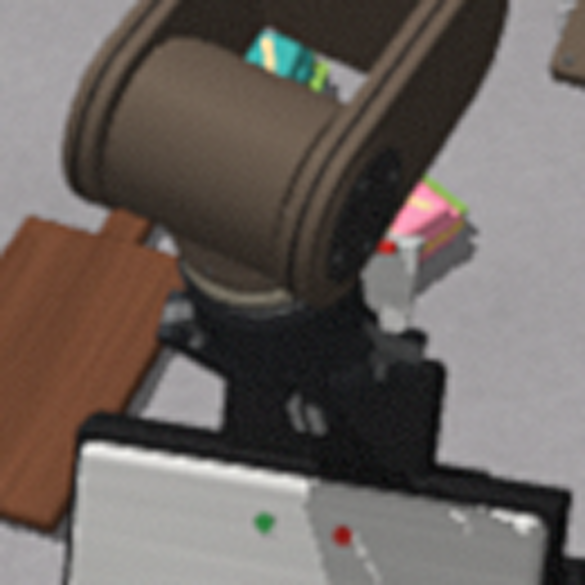

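View pics/top14.png

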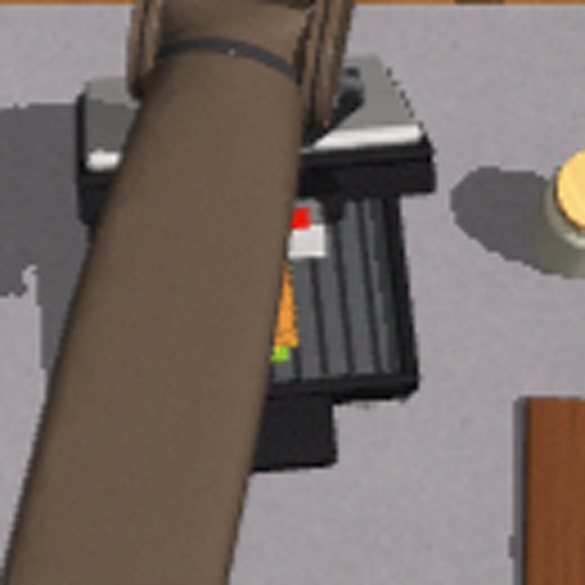

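The lid is following, now at about 0.9 rad, with low forces. Continuing along the arc at about 0.6 rad/s.

```bash

python3 -m jog '[{"grip":1,"x":0,"y":8.5,"z":10,"rx":0,"ry":0,"rz":0},{"grip":1,"x":0,"y":8.5,"z":10,"rx":0,"ry":0,"rz":0},{"grip":1,"x":0,"y":7.5,"z":10.9,"rx":0,"ry":0,"rz":0},{"grip":1,"x":0,"y":7.5,"z":10.9,"rx":0,"ry":0,"rz":0}]'
python3 -m jog '[{"grip":1,"x":0,"y":6.3,"z":11.6,"rx":0,"ry":0,"rz":0},{"grip":1,"x":0,"y":6.3,"z":11.6,"rx":0,"ry":0,"rz":0},{"grip":1,"x":0,"y":5.1,"z":12.2,"rx":0,"ry":0,"rz":0},{"grip":1,"x":0,"y":5.1,"z":12.2,"rx":0,"ry":0,"rz":0},{"grip":1,"x":0,"y":0,"z":0,"rx":0,"ry":0,"rz":0}]'
python3 - <<'E'
from h import *
print(tip())
for n in("scene","top"):
    c=read_camera(n); crop(c,*((150,90,150,150) if n=="scene" else (230,100,130,130)),4,f"pics/{n}15.png")
E
```

```text
time: 13.88
eef_pos: [0.6802, -0.0528, 0.4396]
tcp_rot: [0.732, -0.669, -0.087, 0.097]
contact_force: [2.1, 0.8, 0.1]
opening: -0.004
time: 14.3
eef_pos: [0.6449, -0.0561, 0.3966]
tcp_rot: [0.732, -0.669, -0.09, 0.099]
contact_force: [-0.5, -0.0, -0.6]
opening: -0.005
[-87.479612    -4.35695653 229.72284283]
```

View pics/scene15.png

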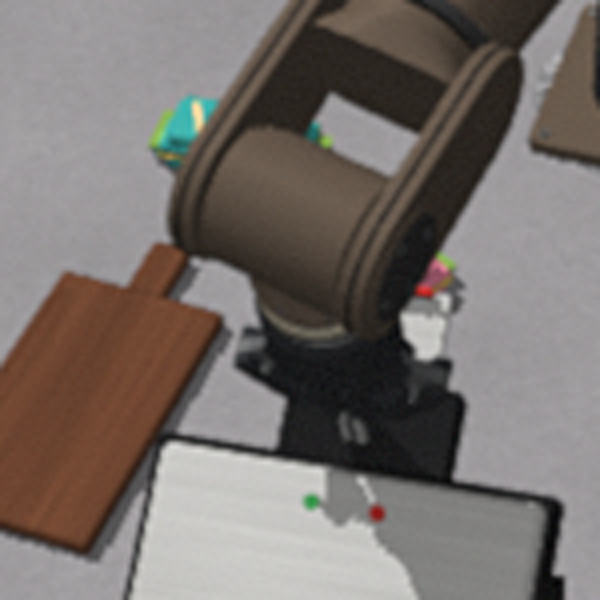

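View pics/top15.png

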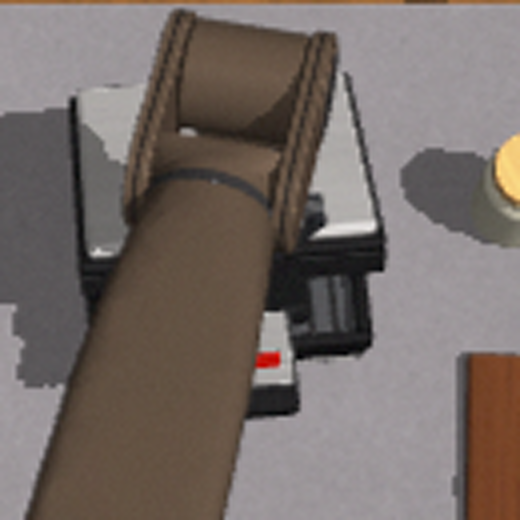

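```bash

python3 -m jog '[{"grip":1,"x":0,"y":3.8,"z":12.6,"rx":0,"ry":0,"rz":0},{"grip":1,"x":0,"y":3.8,"z":12.6,"rx":0,"ry":0,"rz":0},{"grip":1,"x":0,"y":2.5,"z":13,"rx":0,"ry":0,"rz":0},{"grip":1,"x":0,"y":2.5,"z":13,"rx":0,"ry":0,"rz":0}]'
python3 -m jog '[{"grip":1,"x":0,"y":1.2,"z":12.5,"rx":0,"ry":0,"rz":0},{"grip":1,"x":0,"y":1.2,"z":12.5,"rx":0,"ry":0,"rz":0},{"grip":1,"x":0,"y":0,"z":12,"rx":0,"ry":0,"rz":0},{"grip":1,"x":0,"y":0,"z":10,"rx":0,"ry":0,"rz":0}]'
python3 -m jog '[{"grip":1,"x":0,"y":-0.6,"z":6,"rx":0,"ry":0,"rz":0},{"grip":1,"x":0,"y":-0.6,"z":6,"rx":0,"ry":0,"rz":0},{"grip":1,"x":0,"y":0,"z":0,"rx":0,"ry":0,"rz":0}]'
python3 - <<'E'
from h import *
print(tip(), get_state()["contact_force"])
E
```

```text
time: 14.73
eef_pos: [0.6206, -0.0587, 0.3528]
tcp_rot: [0.732, -0.669, -0.087, 0.098]
contact_force: [0.2, 0.9, 0.5]
opening: -0.001
time: 15.07
eef_pos: [0.605, -0.06, 0.3057]
tcp_rot: [0.732, -0.669, -0.089, 0.098]
contact_force: [0.4, 0.3, 0.7]
opening: -0.003
time: 15.32
eef_pos: [0.603, -0.0601, 0.2937]
tcp_rot: [0.732, -0.669, -0.089, 0.099]
contact_force: [-0.4, -0.0, -0.2]
opening: 0.002
[-129.42058254   -4.52578894  126.81165846] [-0.36405003 -0.01684561 -0.20076748]
```

```bash

python3 -m jog '[{"grip":1,"x":0,"y":-0.4,"z":4,"rx":0,"ry":0,"rz":0},{"grip":1,"x":0,"y":-0.4,"z":4,"rx":0,"ry":0,"rz":0},{"grip":1,"x":0,"y":0,"z":0,"rx":0,"ry":0,"rz":0}]' | grep -E "eef|force"
for i in 1 2 3; do python3 -m jog '[{"grip":1,"x":0,"y":-0.3,"z":2,"rx":0,"ry":0,"rz":0},{"grip":1,"x":0,"y":0,"z":0,"rx":0,"ry":0,"rz":0}]' | grep -E "eef|force"; done
python3 - <<'E'
from h import *
print(tip())
E
```

```text
eef_pos: [0.6022, -0.0603, 0.287]
contact_force: [0.4, -0.6, -0.6]
eef_pos: [0.6021, -0.0604, 0.2855]
contact_force: [0.3, 0.1, -0.7]
eef_pos: [0.6018, -0.0604, 0.2834]
contact_force: [-0.8, 1.6, 0.9]
eef_pos: [0.6015, -0.0604, 0.2812]
contact_force: [0.9, -0.3, 0.6]
[-130.5638375    -4.89727345  114.23947329]
```

```bash

for i in 1 2 3; do python3 -m jog '[{"grip":1,"x":0,"y":-0.3,"z":1.5,"rx":0,"ry":0,"rz":0},{"grip":1,"x":0,"y":0,"z":0,"rx":0,"ry":0,"rz":0}]' | grep -E "eef|force"; done
python3 - <<'E'
from h import *
print(tip())
for n in("scene","top"):
    c=read_camera(n); crop(c,*((150,60,170,170) if n=="scene" else (230,100,130,130)),4,f"pics/{n}16.png")
E
```

```text
eef_pos: [0.6014, -0.0604, 0.2797]
contact_force: [0.4, -0.9, 0.0]
eef_pos: [0.6016, -0.0605, 0.2793]
contact_force: [-1.5, 1.2, 4.0]
eef_pos: [0.6016, -0.0605, 0.2791]
contact_force: [-3.4, 1.2, 8.9]
[-130.51724164   -4.97944598  112.13598224]
```

View pics/scene16.png

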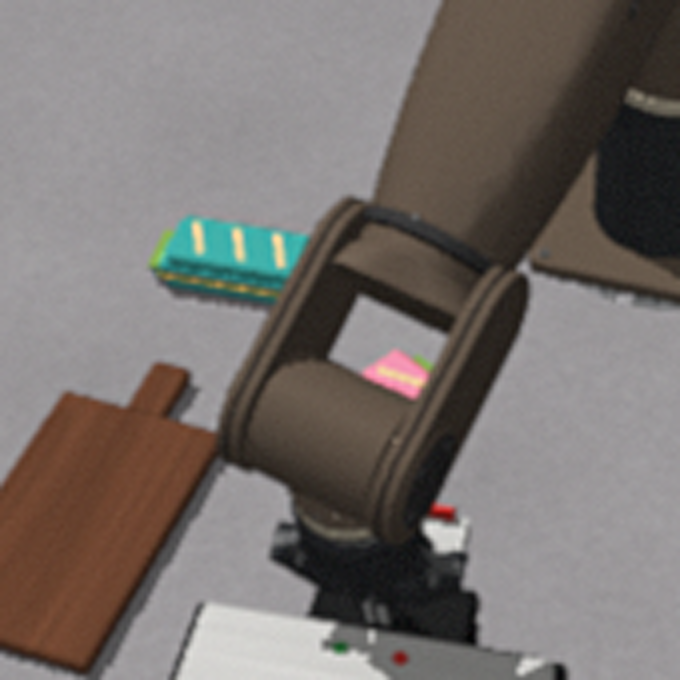

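View pics/top16.png

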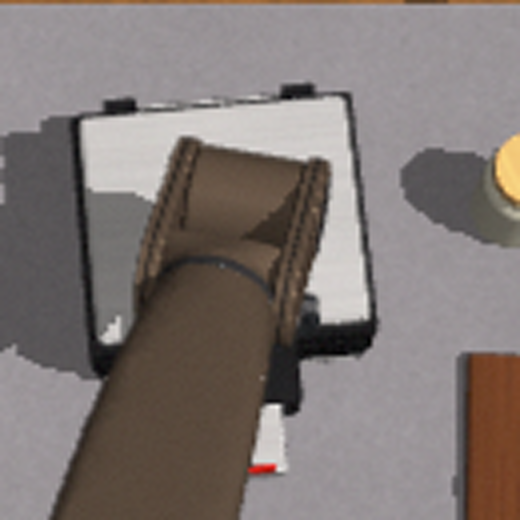

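The lid is against its stop: force rises to 9 N at the predicted height. I'll press a little more, hold, lift off and move in front with tilt +10° for the clip.

```bash

python3 -m jog '[{"grip":1,"x":0,"y":-0.3,"z":1.5,"rx":0,"ry":0,"rz":0},{"grip":1,"x":0,"y":0,"z":0,"rx":0,"ry":0,"rz":0},{"grip":1,"x":0,"y":0,"z":0,"rx":0,"ry":0,"rz":0},{"grip":1,"x":0,"y":0,"z":0,"rx":0,"ry":0,"rz":0}]'  | grep -E "eef|force"
python3 -m jog '[{"grip":1,"x":0,"y":4,"z":-15,"rx":0,"ry":0,"rz":0},{"grip":1,"x":0,"y":8,"z":-29,"rx":0,"ry":0,"rz":0},{"grip":1,"x":0,"y":8,"z":-29,"rx":0,"ry":0,"rz":0},{"grip":1,"x":0,"y":8,"z":-29,"rx":0,"ry":0,"rz":0},{"grip":1,"x":0,"y":0,"z":0,"rx":6.2,"ry":0,"rz":0},{"grip":1,"x":0,"y":0,"z":0,"rx":6.2,"ry":0,"rz":0},{"grip":1,"x":0,"y":0,"z":0,"rx":6.2,"ry":0,"rz":0},{"grip":1,"x":0,"y":0,"z":0,"rx":6.2,"ry":0,"rz":0}]'
python3 - <<'E'
from h import *
print(tip())
print([a.round(1) for a in tipdelta((-230,0,180),10)])
for n in("scene","top"):
    c=read_camera(n); crop(c,*((150,90,150,150) if n=="scene" else (230,100,130,130)),4,f"pics/{n}17.png")
E
```

```text
eef_pos: [0.6017, -0.0604, 0.279]
contact_force: [-5.1, 2.6, 14.5]
time: 17.67
eef_pos: [0.6008, -0.0602, 0.3813]
tcp_rot: [0.735, -0.672, 0.06, -0.063]
contact_force: [0.4, -0.1, -0.7]
opening: -0.004
[-56.05715425  -4.87804011 210.86940371]
[array([ 0. , -0.2, -0.1]), array([ -4.3, 176.8,   0.2]), array([ 0.4, -0.1,  0.4])]
```

View pics/scene17.png

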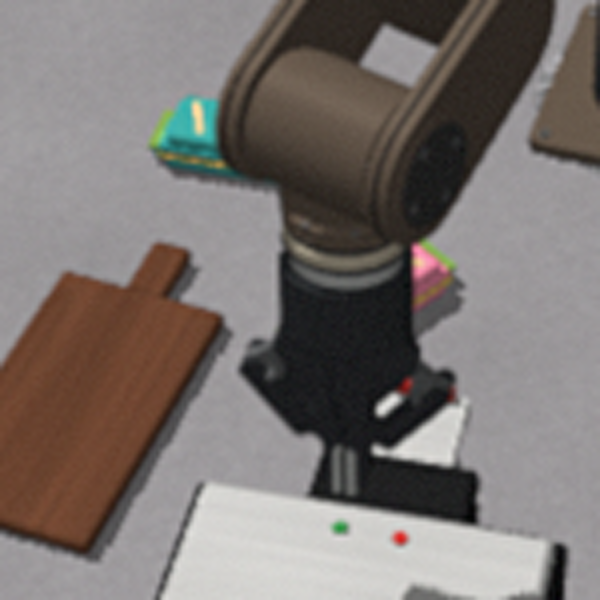

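View pics/top17.png

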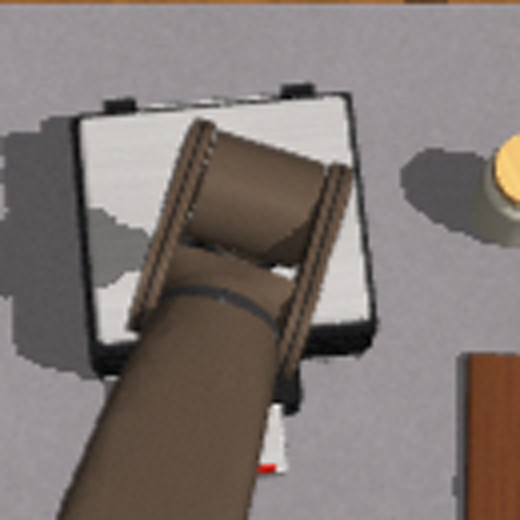

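The lid stays shut and the clip still sticks out, with the red tab at about (262,187) in scene pixels. Moving above the clip.

```bash

python3 -m jog '[{"grip":1,"x":-1,"y":30,"z":4,"rx":0,"ry":0,"rz":0},{"grip":1,"x":-1,"y":30,"z":4,"rx":0,"ry":0,"rz":0},{"grip":1,"x":-1,"y":30,"z":4,"rx":0,"ry":0,"rz":0},{"grip":1,"x":-1,"y":30,"z":4,"rx":0,"ry":0,"rz":0},{"grip":1,"x":-0.5,"y":30,"z":4,"rx":0,"ry":0,"rz":0},{"grip":1,"x":0,"y":0,"z":0,"rx":0,"ry":0,"rz":0}]'
python3 - <<'E'
from h import *
print(tip(),get_state()["qpos"].round(3))
tau=np.radians(10);t=np.array([np.cos(tau),np.sin(tau)])
def C(th,rc=34):
    d=np.array([-np.sin(th),-np.cos(th)]);n=np.array([-np.cos(th),np.sin(th)])
    c=np.array([-168,101])+rc*d+(7+11*abs(n@t))*n; return np.array([c[0],0,c[1]])
R=toolR(GY,tau);prev=None
for th in(1.9,1.75,1.57,1.4,1.2,1.0,.8,.6,.4,.2,.1,0,-.1):
    c=C(th); d=R.inv().apply(G(*c)-G(*prev))*1000 if prev is not None else np.zeros(3)
    print(th,c.round(1),d.round(1)); prev=c
print([a.round(2) for a in tipdelta(C(1.9),10)])
for n in("scene","top"):
    c=read_camera(n); crop(c,*((180,90,130,130) if n=="scene" else (230,140,110,110)),4.5,f"pics/{n}18.png")
E
```

```text
time: 18.27
eef_pos: [0.4517, -0.0679, 0.3317]
tcp_rot: [0.736, -0.673, 0.052, -0.058]
contact_force: [-0.9, 0.5, -1.7]
opening: -0.001
[-208.341313      2.04844649  160.79897068] [-0.384 -0.161  2.188  0.088  0.978  1.052]
1.9 [-196.2    0.   123.6] [0. 0. 0.]
1.75 [-199.5    0.   117.7] [0.  4.3 5.3]
1.57 [-202.     0.   109.9] [-0.   3.8  7.3]
1.4 [-202.7    0.   102.2] [0.  2.  7.5]
1.2 [-203.     0.    97.2] [-0.   1.2  4.8]
1.0 [-202.7    0.    92.1] [-0.   0.6  5.1]
0.8 [-201.6    0.    86.8] [-0.  -0.2  5.4]
0.6 [-199.5    0.    81.3] [-0.  -1.1  5.7]
0.4 [-196.2    0.    76. ] [ 0.  -2.3  5.8]
0.2 [-191.6    0.    71.1] [-0.  -3.6  5.6]
0.1 [-188.9    0.    68.9] [ 0.  -2.3  2.6]
0 [-185.8    0.    67. ] [-0.  -2.7  2.4]
-0.1 [-182.5    0.    65.4] [ 0.  -3.   2.2]
[array([ 1.08,  0.11, -0.14]), array([ 1.7 , -2.24, 38.67]), array([ 0.46, -0.07,  0.29])]
```

View pics/scene18.png

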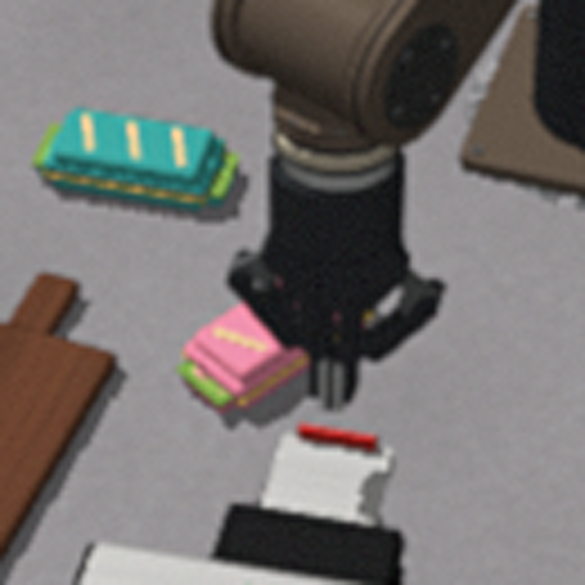

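View pics/top18.png

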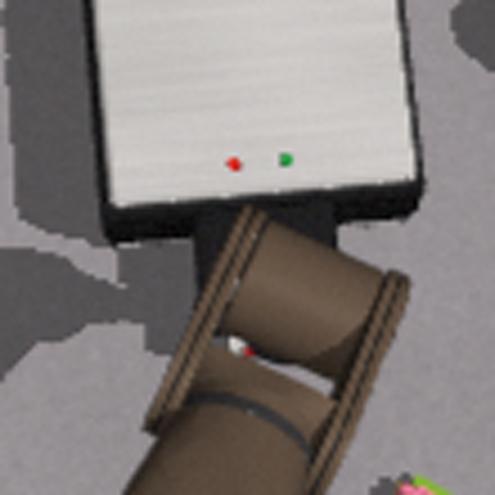

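```bash

python3 -m jog '[{"grip":1,"x":1,"y":0,"z":13,"rx":0.5,"ry":0,"rz":0},{"grip":1,"x":0.7,"y":0,"z":13,"rx":0.5,"ry":0,"rz":0},{"grip":1,"x":0,"y":0,"z":10,"rx":0,"ry":0,"rz":0},{"grip":1,"x":0,"y":0,"z":0,"rx":0,"ry":0,"rz":0}]'
python3 - <<'E'
from h import *
print(tip())
c=read_camera("scene"); crop(c,180,90,130,130,4.5,f"pics/scene19.png")
E
```

```text
time: 18.7
eef_pos: [0.4635, -0.0701, 0.2995]
tcp_rot: [0.735, -0.672, 0.062, -0.067]
contact_force: [0.3, 0.4, -0.2]
opening: -0.002
[-192.19957366   -1.77554639  129.371951  ]
```

View pics/scene19.png

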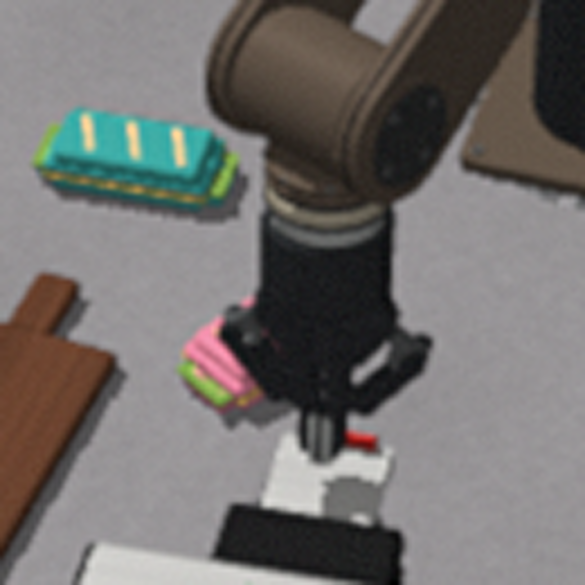

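```bash

python3 -m jog '[{"grip":1,"x":0,"y":8,"z":3,"rx":0,"ry":0,"rz":0},{"grip":1,"x":0,"y":1,"z":5,"rx":0,"ry":0,"rz":0},{"grip":1,"x":0,"y":0,"z":5,"rx":0,"ry":0,"rz":0}]' | grep -E "eef|force"
python3 -m jog '[{"grip":1,"x":0,"y":0.5,"z":4,"rx":0,"ry":0,"rz":0},{"grip":1,"x":0,"y":0.5,"z":4,"rx":0,"ry":0,"rz":0}]' | grep -E "eef|force"
python3 - <<'E'
from h import *
print(tip())
c=read_camera("scene"); crop(c,180,90,130,130,4.5,f"pics/scene20.png")
E
```

```text
eef_pos: [0.4563, -0.0707, 0.2865]
contact_force: [-0.6, 0.1, 0.3]
eef_pos: [0.457, -0.0707, 0.2783]
contact_force: [-1.6, 0.1, 2.7]
[-198.31359961   -2.0437086   108.24739722]
```

View pics/scene20.png

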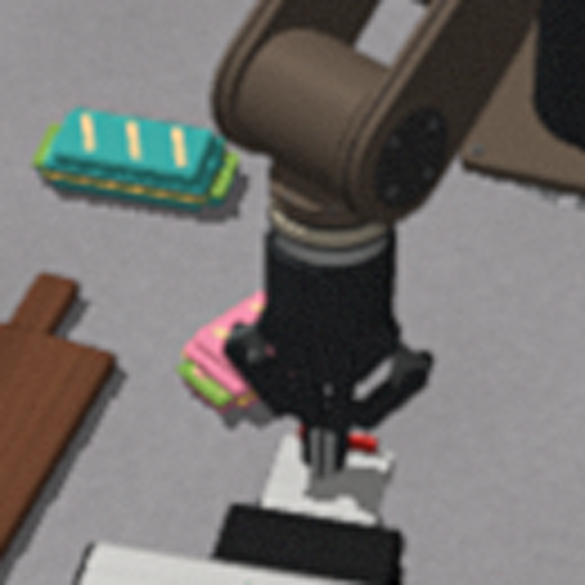

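Contact at 2.7 N. Following the clip's arc down.

```bash

python3 -m jog '[{"grip":1,"x":0,"y":4,"z":5.5,"rx":0,"ry":0,"rz":0},{"grip":1,"x":0,"y":1.2,"z":4.8,"rx":0,"ry":0,"rz":0},{"grip":1,"x":0,"y":0.6,"z":5.1,"rx":0,"ry":0,"rz":0},{"grip":1,"x":0,"y":-0.2,"z":5.4,"rx":0,"ry":0,"rz":0}]' | grep -E "eef|force"
python3 - <<'E'
from h import *
print(tip())
c=read_camera("scene"); crop(c,180,90,130,130,4.5,f"pics/scene21.png")
c=read_camera("top"); crop(c,230,140,110,110,4.5,f"pics/top21.png")
E
```

```text
eef_pos: [0.4557, -0.0711, 0.2572]
contact_force: [-0.4, 0.1, 4.5]
[-199.30080665   -2.42789979   87.18078629]
```

View pics/scene21.png

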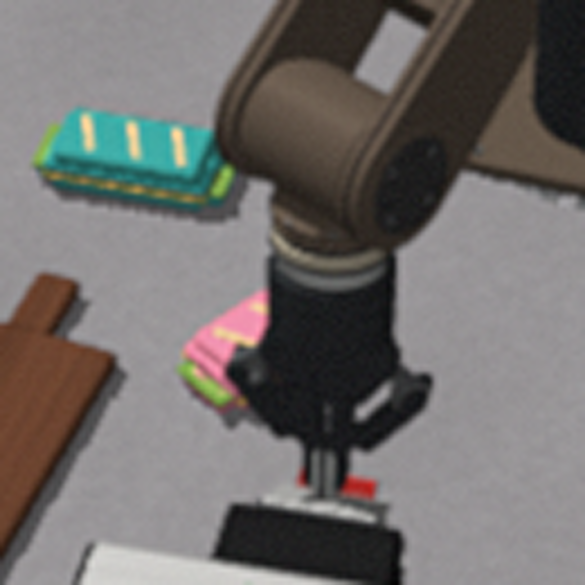

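```bash

python3 -m jog '[{"grip":1,"x":0,"y":0,"z":5.7,"rx":0,"ry":0,"rz":0},{"grip":1,"x":0,"y":-2.3,"z":5.8,"rx":0,"ry":0,"rz":0},{"grip":1,"x":0,"y":-3.6,"z":5.6,"rx":0,"ry":0,"rz":0},{"grip":1,"x":0,"y":-2.3,"z":2.6,"rx":0,"ry":0,"rz":0},{"grip":1,"x":0,"y":0,"z":0,"rx":0,"ry":0,"rz":0}]' | grep -E "eef|force"
python3 - <<'E'
from h import *
print(tip())
c=read_camera("scene"); crop(c,180,90,130,130,4.5,f"pics/scene22.png")
c=read_camera("top"); crop(c,230,140,110,110,4.5,f"pics/top22.png")
E
```

```text
eef_pos: [0.467, -0.0697, 0.2378]
contact_force: [0.0, -0.3, -0.1]
[-188.56009981   -1.72486258   67.74827459]
```

View pics/scene22.png

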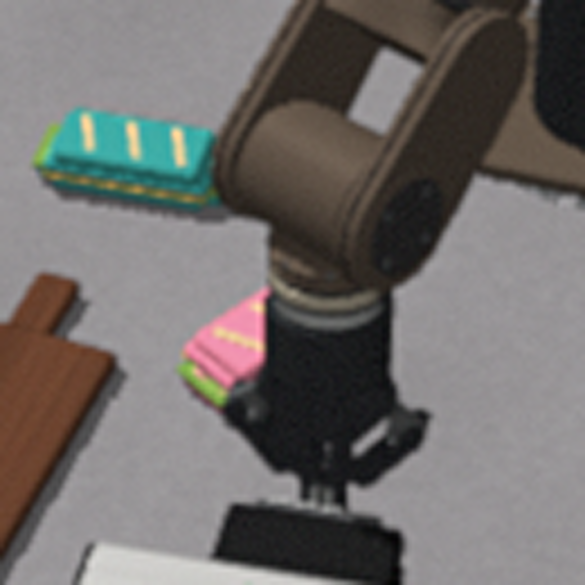

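Clip is nearly down. Now pushing inward until it stops.

```bash

for i in 1 2 3 4; do python3 -m jog '[{"grip":1,"x":0,"y":-1.6,"z":0.5,"rx":0,"ry":0,"rz":0},{"grip":1,"x":0,"y":0,"z":0,"rx":0,"ry":0,"rz":0}]' | grep -E "eef|force"; done
python3 - <<'E'
from h import *
print(tip())
E
```

```text
eef_pos: [0.4681, -0.0696, 0.2382]
contact_force: [-2.9, -1.0, -1.8]
eef_pos: [0.4696, -0.0694, 0.2378]
contact_force: [-4.1, -0.9, -2.1]
eef_pos: [0.4714, -0.0692, 0.2377]
contact_force: [-5.1, -0.3, -3.4]
eef_pos: [0.4726, -0.0692, 0.2376]
contact_force: [-10.1, -2.0, 0.8]
[-183.60542543   -1.60710981   67.37240287]
```

```bash

for i in 1 2 3; do python3 -m jog '[{"grip":1,"x":0,"y":-1.6,"z":0.3,"rx":0,"ry":0,"rz":0},{"grip":1,"x":0,"y":0,"z":0,"rx":0,"ry":0,"rz":0}]' | grep -E "eef|force"; done
python3 - <<'E'
from h import *
print(tip())
E
```

```text
eef_pos: [0.4736, -0.0691, 0.2376]
contact_force: [-16.0, -3.4, 6.5]
eef_pos: [0.4745, -0.0691, 0.2376]
contact_force: [-22.6, -4.5, 11.8]
eef_pos: [0.4754, -0.0691, 0.2377]
contact_force: [-29.3, -6.7, 17.7]
[-183.00826465   -1.51563245   67.06075898]
```

It is against a stop: 29 N with the tip no longer advancing. Backing off and checking.

```bash

python3 -m jog '[{"grip":1,"x":0,"y":5,"z":-1,"rx":0,"ry":0,"rz":0},{"grip":1,"x":0,"y":10,"z":-3,"rx":0,"ry":0,"rz":0},{"grip":1,"x":0,"y":12,"z":-10,"rx":0,"ry":0,"rz":0},{"grip":1,"x":0,"y":0,"z":-25,"rx":0,"ry":0,"rz":0},{"grip":1,"x":0,"y":-5,"z":-30,"rx":0,"ry":0,"rz":0},{"grip":1,"x":30,"y":-5,"z":-25,"rx":0,"ry":0,"rz":0},{"grip":1,"x":35,"y":-5,"z":-20,"rx":0,"ry":0,"rz":0},{"grip":1,"x":35,"y":0,"z":-20,"rx":0,"ry":0,"rz":0}]'
python3 -m jog '[{"grip":1,"x":39,"y":0,"z":-8,"rx":0,"ry":0,"rz":0},{"grip":1,"x":39,"y":0,"z":-8,"rx":0,"ry":0,"rz":0},{"grip":1,"x":39,"y":0,"z":-8,"rx":0,"ry":0,"rz":0},{"grip":1,"x":39,"y":0,"z":0,"rx":0,"ry":0,"rz":0},{"grip":1,"x":39,"y":0,"z":0,"rx":0,"ry":0,"rz":0},{"grip":1,"x":0,"y":0,"z":0,"rx":0,"ry":0,"rz":0}]'
python3 - <<'E'
from h import *
for n in("scene","top"):
    c=read_camera(n); cv2.imwrite(f"pics/{n}23.png",c["frame"][:,:,::-1]); crop(c,*((170,140,130,130) if n=="scene" else (230,100,130,130)),4.5,f"pics/{n}23c.png")
    for l in((-175,35,101),(-175,-35,101),(-175,35,45),(-175,-35,45),(-186,0,48)): print(n,proj(c,G(*l)).round(1))
E
```

```text
time: 22.0
eef_pos: [0.452, -0.1723, 0.3721]
tcp_rot: [0.736, -0.67, 0.068, -0.069]
contact_force: [0.4, 0.3, -0.5]
opening: -0.002
time: 22.5
eef_pos: [0.4643, -0.372, 0.394]
tcp_rot: [0.733, -0.673, 0.068, -0.067]
contact_force: [-1.1, 0.4, -0.0]
opening: 0.003
scene [263.2 204.9]
scene [238.2 200.8]
scene [263.4 217.2]
scene [239.2 213.2]
scene [252.1 211.5]
top [279.3 206. ]
top [299.5 204.2]
top [279.1 209.3]
top [298.6 207.5]
top [289.2 211.2]
```

View pics/scene23c.png

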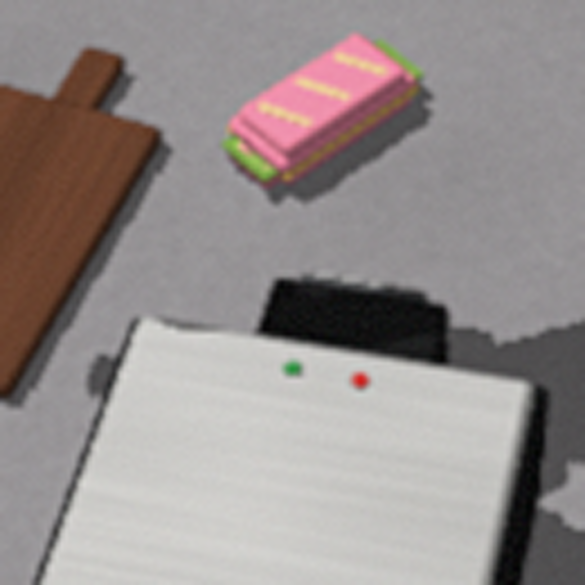

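View pics/top23c.png

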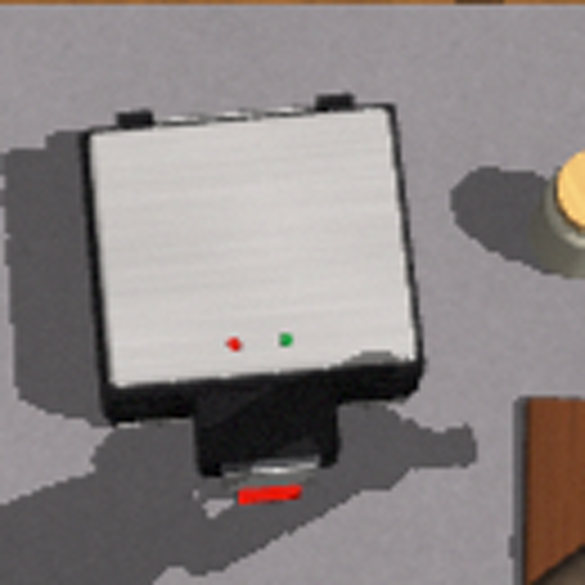

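View pics/top23.png

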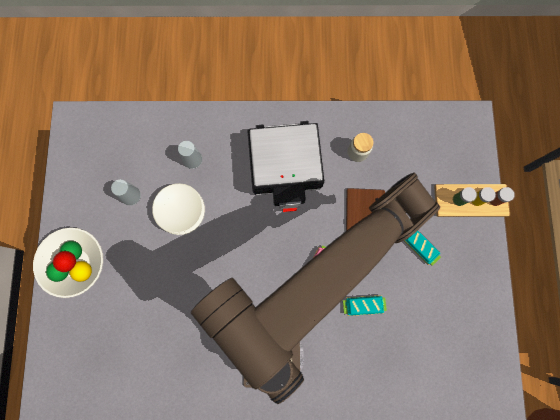

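The top view shows the lid shut and the clip folded down, with the red tab just in front of the handle at about (289.5,209.5). A quantitative check of the clip angle follows.

```bash
python3 - <<'E'
from h import *
c=read_camera("top");hsv=cv2.cvtColor(c["frame"],cv2.COLOR_RGB2HSV)
m=cv2.inRange(hsv,(0,150,90),(8,255,255))|cv2.inRange(hsv,(172,150,90),(180,255,255))
m[:195]=0;m[225:]=0;m[:,:270]=0;m[:,310:]=0
ys,xs=np.nonzero(m);print("red",xs.mean(),ys.mean(),ys.min(),ys.max(),len(xs))
for th in(0,.05,.1,.2,.3):
    d=np.array([-np.sin(th),-np.cos(th)]);n=np.array([-np.cos(th),np.sin(th)])
    out=[]
    for r in(48,56):
        for o in(7,18):
            p=np.array([-168,101])+r*d+o*n; out.append(proj(c,G(p[0],0,p[1]))[1].round(1))
    print(th,out)
for s_,h in((230,49),(286,25)):
    print("lid edge at 0/.03/.06:",[proj(c,L(s_,h,0,p)).round(1) for p in(0,.03,.06)])
g=c["frame"][150:215,289].astype(int).sum(1);print(list(zip(range(150,215),g)))
E
```

```text
red 289.2340425531915 209.3404255319149 208 211 47
0 [np.float64(207.9), np.float64(211.0), np.float64(208.4), np.float64(211.4)]
0.05 [np.float64(208.6), np.float64(211.6), np.float64(209.1), np.float64(212.1)]
0.1 [np.float64(209.2), np.float64(212.1), np.float64(209.9), np.float64(212.8)]
0.2 [np.float64(210.4), np.float64(213.2), np.float64(211.3), np.float64(214.1)]
0.3 [np.float64(211.5), np.float64(214.2), np.float64(212.6), np.float64(215.3)]
lid edge at 0/.03/.06: [array([287.9, 184.4]), array([287.9, 183.4]), array([287.9, 182.4])]
lid edge at 0/.03/.06: [array([289.3, 202. ]), array([289.3, 201.2]), array([289.4, 200.3])]
[(150, np.int64(612)), (151, np.int64(608)), (152, np.int64(610)), (153, np.int64(615)), (154, np.int64(617)), (155, np.int64(602)), (156, np.int64(605)), (157, np.int64(621)), (158, np.int64(612)), (159, np.int64(607)), (160, np.int64(608)), (161, np.int64(603)), (162, np.int64(598)), (163, np.int64(606)), (164, np.int64(607)), (165, np.int64(614)), (166, np.int64(606)), (167, np.int64(611)), (168, np.int64(607)), (169, np.int64(613)), (170, np.int64(599
[... 253 characters left out ...]
p.int64(484)), (183, np.int64(172)), (184, np.int64(89)), (185, np.int64(79)), (186, np.int64(91)), (187, np.int64(58)), (188, np.int64(72)), (189, np.int64(48)), (190, np.int64(44)), (191, np.int64(52)), (192, np.int64(58)), (193, np.int64(62)), (194, np.int64(61)), (195, np.int64(54)), (196, np.int64(68)), (197, np.int64(45)), (198, np.int64(57)), (199, np.int64(50)), (200, np.int64(66)), (201, np.int64(76)), (202, np.int64(211)), (203, np.int64(258)), (204, np.int64(524)), (205, np.int64(324)), (206, np.int64(291)), (207, np.int64(298)), (208, np.int64(275)), (209, np.int64(266)), (210, np.int64(270)), (211, np.int64(213)), (212, np.int64(244)), (213, np.int64(251)), (214, np.int64(256))]
```

The tab rows 208–211 match a clip angle of about 0 (prediction for 0: 207.9–211.4). The handle edge at about 202 matches the lid shut. The arm is clear, so I'm handing in.

```bash
python3 - <<'E'
from plant import *
print(get_state()["contact_force"],get_state()["time"]); print(sign_off())
E
```

```text
[-0.13362222  0.54763259  0.14138063] 22.65
the job is handed in; nothing more can be done
None
```

I placed the roll on the grill's lower plate, shut the lid, then swung the clip down. I handed the job in at 22.65 s; no verdict is reported.

- **Roll:** I gripped it on the board with the gripper tilted 27° and set it down inside the rim. Contact came at the expected height with about 5 N, and I let go with the lid still open. The top view showed it lying flat between the rims. I could not see it again once the lid was shut.
- **Lid:** I pushed it down along its arc at about 0.6 rad/s and pressed it onto its stop with 14.5 N. In the last top view the front edge of the upper handle is at row 202, as predicted for fully shut. The lid body's front edge read about 1.5 px off the prediction, equal to about 0.05 rad if taken literally. I put that down to its rounded edge.
- **Clip:** I pushed it down and in until the force reached 29 N and the tip stopped advancing. In the last top view the red tab covers rows 208–211, against a prediction of 207.9–211.4 for an angle of 0.
- **Everything else:** I did not touch the plates, glasses or jar, and they looked in place in the last top view; I did not measure their positions. The arm was clear of everything, with about 0.6 N measured at hand-in, within sensor noise.

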